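# Load the pump-casting test rack and connect its port

### The arm

A 6-joint arm with a two-finger parallel gripper is mounted at the origin on the work surface. World frame = base frame: x ahead of the robot, y to its left, z up, the work surface at z = 0. Lengths are in mm, angles in degrees, forces in N, time in s.
With the tool pointing down it reaches from about 300 to 850 mm from the base axis. Payload 4.2 kg.
Tool frame: the origin (TCP) lies at the very end of the fingers, on their centre line; the grasp point (between the pads) lies 19 mm behind it; z points along the fingers, y is the line along which they close (so a half turn about z gives the same grasp; the last joint's range is limited). The gripper opens to 91 mm and grips with 3 to 60 N. Pads are 32 mm wide; open, the fingers measure 118 mm over their backs; the gripper's body (76 mm by 178 mm) begins 60 mm behind the grasp point.
Start: joints at [66.291, 18.312, 89.639, -0, 72.044, -1.146], TCP at [220.633, 531.007, 178.576] pointing down, gripper open.
Joint ranges: [-177.97, 177.97], [-48.28, 115.42], [12.27, 149.76], [-77.06, 257.06], [2.81, 150.46], [-146.56, 146.56]. Speed limits (degrees/s): [147.25, 147.25, 180, 180, 180, 180].

### API

Orientations are given as [roll, pitch, yaw] about the fixed x, y, z axes, in that order (R = Rz(yaw) Ry(pitch) Rx(roll)).
In Python, from workcell import env, grab_frame gives the robot as it stands. The module is installed in compiled form; this text tells all that it offers.
- The arm moves only by the tool move_arm, never from a script. Its argument "plan" is a list of rows, each an object of numbers: "tx", "ty", "tz": the shift along the tool's x, y, z in cm; "wx", "wy", "wz": the turn, a rotation vector about the tool's x, y, z in rad. In form: [{"tx": .., "ty": .., "tz": .., "wx": .., "wy": .., "wz": ..}, ...]. A call has 1 to 12 rows; each row shifts and turns the commanded pose from where the row before left it, along the tool's axes as they then stand; what a row does not reach is not made up. A row lasts 1/12 s, in which the tool goes at most 41.7 mm and 7.16 degrees, less where a joint would pass 70% of its speed; a pose out of reach is approached as far as the arm can. A call is refused whole if a number of a shift passes 4.17 or a number of a turn 0.125, either way. A call with a gripper value outside its range is refused whole. "gripper" is the finger opening in cm, from 0 to 9.12, set as the call begins (left out, the last holds). The fingers move at their own pace and stop on an object; "force" is the grip in N (left out, the last holds). Time passes only in rows, so rows that do not move let the fingers close. It gives the time, the measured TCP pose, the force, the opening and the grip force at its end, in the units of the state.
- env.state(): the state, without advancing time (a new reading comes with each control period).
- grab_frame(name): name is "scene" or "top" or "wrist"; returns a dict with "color" (400x640x3 uint8, red, green, blue), "vfov" (degrees; the focal length in pixels is half the picture's height over the tangent of half this angle, whatever the lens; pixels are square), "cx", "cy" (the principal point, pixels), "view" (4x4, takes a point from world to camera coordinates). Camera axes: x right, y up, looking along -z (the intrinsics and any distortion apply to the point x, -y, -z); pixel columns grow to the right and rows downward; lengths in mm; the calibration is good to about 2 mm. A picture is of the moment at which its call begins. There is no depth.
- env.job_done(): hands the job in; it is judged then, once.
The state is a dict: "time_s": time; "qpos": joint angles; "qvel": joint speeds; "effort": joint torques, N m; "ee_pos": TCP position; "ee_rot": TCP orientation; "force": force on the tool from outside, world axes, zero at the start; "torque": the same for the moment, N m; "gripper_width": finger opening in mm; "gripper_force": force on a finger pad.
Only numpy, scipy, OpenCV 4.12 (cv2) and the standard library are available. Lean on these libraries where they do the work, as an engineer would, in place of code of your own. Each camera call takes 0.05 s, during which the arm holds its last target. There are 200 camera calls.

### The job

Load the test rack with the pump castings on the bench, each into its own numbered pocket (shortest kind in pocket 1, tallest kind in pocket 5; if a kind is missing its pocket stays empty), filling the pockets in rising order and setting each casting upright and fully down. Take the dust cap off the port and stand it open side down on the bench; then, when all castings are in, push the one sleeve that fits the spigot closely onto it until it is fully home, and last throw the test lever fully over, away from you. Leave the other two sleeves on the bench, and the screwdriver, wrench and oil bottle where they are.

Things in the scene. Friction and masses are not known exactly. Their poses are not given: they have to be found in the camera images.
- casting1: bright aluminium pump casting for pocket 1: plain upright cylinder 56 mm across (foot edge chamfered 3 x 4 mm, heavy at the foot), 66 mm tall (shortest of five kinds), 198 g (+-20 percent), loose on the bench; dark slots in its side, vane marks on its flat top. Origin at the centre of its underside, z up along its axis. May be absent.
- casting2: bright aluminium pump casting for pocket 2: plain upright cylinder 56 mm across (foot edge chamfered 3 x 4 mm, heavy at the foot), 79 mm tall (second of five kinds), 237 g (+-20 percent), loose on the bench; dark slots in its side, vane marks on its flat top. Origin at the centre of its underside, z up along its axis. May be absent.
- casting3: bright aluminium pump casting for pocket 3: plain upright cylinder 56 mm across (foot edge chamfered 3 x 4 mm, heavy at the foot), 92 mm tall (third of five kinds), 276 g (+-20 percent), loose on the bench; dark slots in its side, vane marks on its flat top. Origin at the centre of its underside, z up along its axis. May be absent.
- casting4: bright aluminium pump casting for pocket 4: plain upright cylinder 56 mm across (foot edge chamfered 3 x 4 mm, heavy at the foot), 105 mm tall (fourth of five kinds), 315 g (+-20 percent), loose on the bench; dark slots in its side, vane marks on its flat top. Origin at the centre of its underside, z up along its axis. May be absent.
- casting5: bright aluminium pump casting for pocket 5: plain upright cylinder 56 mm across (foot edge chamfered 3 x 4 mm, heavy at the foot), 118 mm tall (tallest of five kinds), 354 g (+-20 percent), loose on the bench; dark slots in its side, vane marks on its flat top. Origin at the centre of its underside, z up along its axis. May be absent.
- rack: white-painted steel test rack, fixed, 100 (x) x 365 (y) x 40 mm high; five round pockets in a row along its own y, 72 mm apart, each 59 mm across and 30 mm deep with a 2 mm chamfer, marked by 1, 2, 3, 4, 5 black dots on the robot's side of the top. Origin at the centre of its underside; pocket 1 at y -144 mm, pocket 5 at y +144 mm in its frame.
- pocket1 (a point): centre of the floor of pocket 1 (1 dot), 30 mm below the rack's top face; axes as the rack's
- pocket2 (a point): centre of the floor of pocket 2 (2 dots), 30 mm below the rack's top face; axes as the rack's
- pocket3 (a point): centre of the floor of pocket 3 (3 dots), 30 mm below the rack's top face; axes as the rack's
- pocket4 (a point): centre of the floor of pocket 4 (4 dots), 30 mm below the rack's top face; axes as the rack's
- pocket5 (a point): centre of the floor of pocket 5 (5 dots), 30 mm below the rack's top face; axes as the rack's
- spigot_foot (a point): supply port, fixed: blue block 80 x 80 x 40 mm with an upright brass spigot in the middle of its top, 30 mm across and 45 mm high (the last 7 mm taper to 22 mm). This point is the centre of the spigot's foot, on the block's top face, 40 mm above the bench.
- cap: black plastic dust cap, loose, standing over the spigot at the start, its rim on the block: 46 mm outside, 60 mm tall, closed on top, open below with a 36 mm bore 52 mm deep, about 60 g. Origin at the centre of its open lower rim, z up.
- sleeve_narrow: one of three steel sleeves alike outside (54 mm across, 70 mm tall, open through, standing upright, about 140 g); its bore is 24 mm: too narrow for the spigot. Origin at the centre of its underside, z up. The three stand in any order.
- sleeve_middle: one of three steel sleeves alike outside (54 mm across, 70 mm tall, open through, standing upright, about 140 g); its bore is 33 mm: the one that fits the 30 mm spigot. Origin at the centre of its underside, z up. The three stand in any order.
- sleeve_wide: one of three steel sleeves alike outside (54 mm across, 70 mm tall, open through, standing upright, about 140 g); its bore is 44 mm: fits far too loosely. Origin at the centre of its underside, z up. The three stand in any order.
- lever (a joint): test lever: toggle on a white box, joint in rad; near 0 it leans 0.5 rad towards the box's -x (the robot's side), 1.0 is fully over to +x (leaning 0.5 rad away). It swings about the box's y axis and stays where it is left; a few newtons at the tip move it.
- lever_tip (a point): centre of the knob at the end of the lever, 85 mm from the hinge; the knob is 26 mm across
- lever_base: white box that carries the lever, fixed; origin at the centre of its underside, its x axis points the way the lever is thrown. Box 70 (x) x 50 (y) x 25 mm high; the hinge runs along its y, above the origin, 22 mm above the bench.
- screwdriver: bystander: screwdriver 190 mm long, 26 mm thick at the handle, lying on the bench; origin under its middle, x along it
- wrench: bystander: steel wrench 170 mm long, 38 mm wide at the jaw, 8 mm thick, lying on the bench; origin under its middle, x along it
- oiler: bystander: white oil bottle 48 mm across, 120 mm tall, upright; origin at the centre of its underside
Mind the look-alikes: they are no part of the job. Of the things shaped like the cap, the black one is meant.

How it is judged (in metres and radians):
On the way, in this order (a step that is already met when the one before it is completed fails the run):
1. casting 1 stands fully down in pocket 1 (horizontal distance between casting1 and pocket1 below 0.005 m and z of casting1 in the frame of pocket1 below 0.005 m and angle between casting1's own z axis and vertical below 0.06 rad), for 0.2 s.
2. casting 2 stands fully down in pocket 2 (horizontal distance between casting2 and pocket2 below 0.005 m and z of casting2 in the frame of pocket2 below 0.005 m and angle between casting2's own z axis and vertical below 0.06 rad), for 0.2 s.
3. casting 3 stands fully down in pocket 3 (horizontal distance between casting3 and pocket3 below 0.005 m and z of casting3 in the frame of pocket3 below 0.005 m and angle between casting3's own z axis and vertical below 0.06 rad), for 0.2 s.
4. casting 4 stands fully down in pocket 4 (horizontal distance between casting4 and pocket4 below 0.005 m and z of casting4 in the frame of pocket4 below 0.005 m and angle between casting4's own z axis and vertical below 0.06 rad), for 0.2 s.
5. casting 5 stands fully down in pocket 5 (horizontal distance between casting5 and pocket5 below 0.005 m and z of casting5 in the frame of pocket5 below 0.005 m and angle between casting5's own z axis and vertical below 0.06 rad), for 0.2 s.
6. the fitting sleeve is fully home on the spigot (horizontal distance between sleeve_middle and spigot_foot below 0.005 m and z of sleeve_middle in the frame of spigot_foot below 0.005 m and angle between sleeve_middle's own z axis and vertical below 0.06 rad), for 0.2 s.
7. the lever is thrown fully over (value of joint lever above 0.85 rad), for 0.2 s.
At the end, for the whole second after the job is handed in: Each casting present is upright in its own pocket (5 mm, 0.06 rad) and down on its floor (5 mm); the middle-bore sleeve is on the spigot, foot within 5 mm of the block; the cap stands open side down on the bench (6 mm, 0.1 rad); the lever is past 0.85 rad; all at rest and released (all of step 1 and all of step 2 and all of step 3 and all of step 4 and all of step 5 and all of step 6 and linear speed of each of casting1, casting2, casting3, casting4, casting5, sleeve_middle, cap below 0.03 m/s and height (world z) of cap between -0.005 and 0.006 m and angle between cap's own z axis and vertical below 0.1 rad and value of joint lever above 0.85 rad); the robot touches nothing.
It fails at once if the narrow sleeve, which does not fit, is lifted off the bench (height (world z) of sleeve_narrow above 0.06 m).
It fails at once if the wide sleeve, which does not fit, is lifted off the bench (height (world z) of sleeve_wide above 0.06 m).
It fails at once if a bystander (screwdriver, wrench, oil bottle) is shoved more than 50 mm (distance of any of screwdriver, wrench, oiler from where it was at the start of the episode above 0.05 m).
Of casting1, casting2, casting3, casting4, casting5 only 3 to 5 are there at a start; the rules pass over those that are not, and their reading is None.
At some moment in a run one of casting1, casting2, casting3, casting4, casting5, sleeve_middle may be knocked a few centimetres aside while the robot is not near it.
It also fails if it takes over 210 s, if anything falls off the work surface, if the arm or the gripper's body presses on something with over 40 N, if the wrist force passes 120 N, or if a joint passes its speed limit or range.

## Working session

There is one attempt and no reset: what is moved stays moved. The work goes in short steps, Python scripts to look and compute and a tool call to move; the robot and the scene stay as the last step left them, time stands still between calls to the robot, and variables do not carry over. Pictures are saved under pics/ and viewed, at most 14 in all, crops included, and the job is handed in when it is done.

Besides the shell and the picture viewer there is one more tool, called as name(argument=value, ...), one argument or row to a line, values as JSON. move_arm: Moves the arm, as the interface text tells. Its arguments: {"type":"object","properties":{"plan":{"type":"array","items":{"type":"object","properties":{"tx":{"type":"number"},"ty":{"type":"number"},"tz":{"type":"number"},"wx":{"type":"number"},"wy":{"type":"number"},"wz":{"type":"number"}}}},"gripper":{"type":"number"},"force":{"type":"number"}},"required":["plan"]}

```bash
mkdir -p pics; ls; python3 - <<'E'
from workcell import env, grab_frame
import cv2, json, numpy as np
print(env.state())
for n in ["scene","top"]:
    f=grab_frame(n); cv2.imwrite(f"pics/{n}0.png",f["color"][:,:,::-1])
    print(n,{k:(np.round(v,4).tolist() if k=="view" else v) for k,v in f.items() if k!="color"})
E
```

```text
pics
{'time_s': 0.0, 'qpos': array([ 6.62900574e+01,  1.83502992e+01,  8.97084501e+01, -9.23649498e-04,
        7.20451567e+01, -1.14566373e+00]), 'qvel': array([-0.05909332,  0.04858047, -0.00993002, -0.05072186, -0.01336037,
        0.0571831 ]), 'effort': array([-1.06689797e-03, -4.12469172e+01, -2.31967092e+01,  7.25403079e-02,
        4.59015893e-02, -1.46850643e-04]), 'ee_pos': array([220.40069761, 530.43539305, 177.71996436]), 'ee_rot': array([-1.79896097e+02, -1.19954931e-03,  1.57436006e+02]), 'force': array([-0.17541825,  0.59593968,  0.21959963]), 'torque': array([-0.04743625, -0.04932778,  0.01020112]), 'gripper_force': 0.0, 'gripper_width': 91.11148352922235}
scene {'vfov': 43.33274621681259, 'cx': 316.16099456385064, 'cy': 193.0621190846226, 'view': [[0.5985, 0.8011, 0.0021, -296.2684], [-0.6241, 0.4646, 0.6282, 267.8505], [0.5023, -0.3772, 0.7781, -1469.6491], [0.0, 0.0, 0.0, 1.0]]}
top {'vfov': 48.664267472028406, 'cx': 318.99985205113876, 'cy': 208.9358092563393, 'view': [[-0.0111, -0.9999, 0.0017, 6.89], [0.9941, -0.0109, 0.1075, -538.3654], [-0.1075, 0.0029, 0.9942, -1197.5183], [0.0, 0.0, 0.0, 1.0]]}
```

View pics/top0.png

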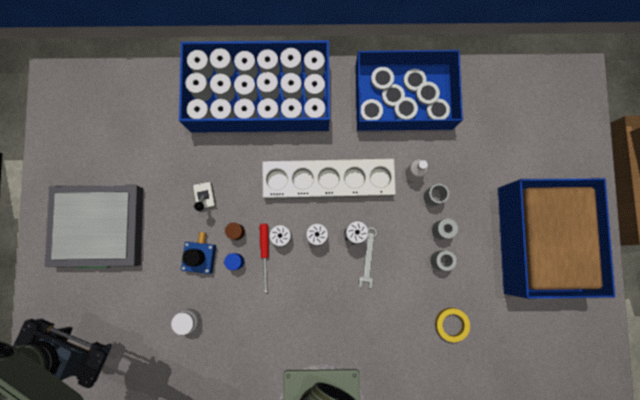

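View pics/scene0.png

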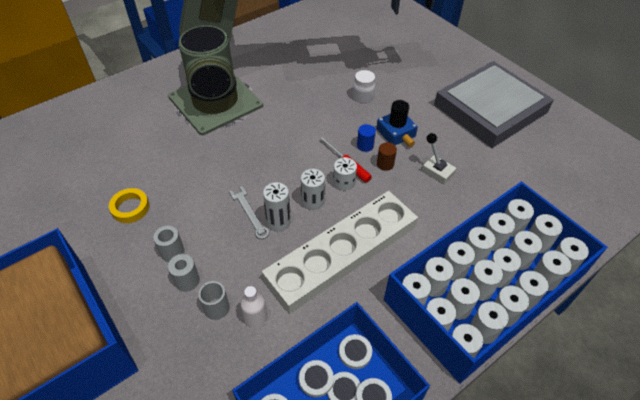

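Three castings in a row (x≈281, 317, 357 in the top view), three sleeves at right, and the cap on the port at left. I'll enlarge these.

```bash
python3 - <<'E'
import cv2
a=cv2.imread("pics/top0.png")[150:345,165:475]; cv2.imwrite("pics/t1.png",cv2.resize(a,None,fx=2.5,fy=2.5,interpolation=cv2.INTER_CUBIC))
a=cv2.imread("pics/scene0.png")[90:330,150:460]; cv2.imwrite("pics/s1.png",cv2.resize(a,None,fx=2.5,fy=2.5,interpolation=cv2.INTER_CUBIC))
E
```

```text
(no output)
```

View pics/t1.png

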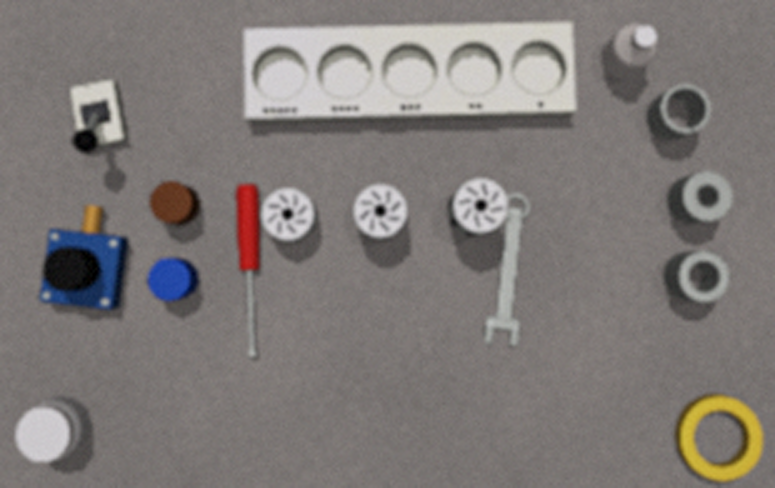

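View pics/s1.png

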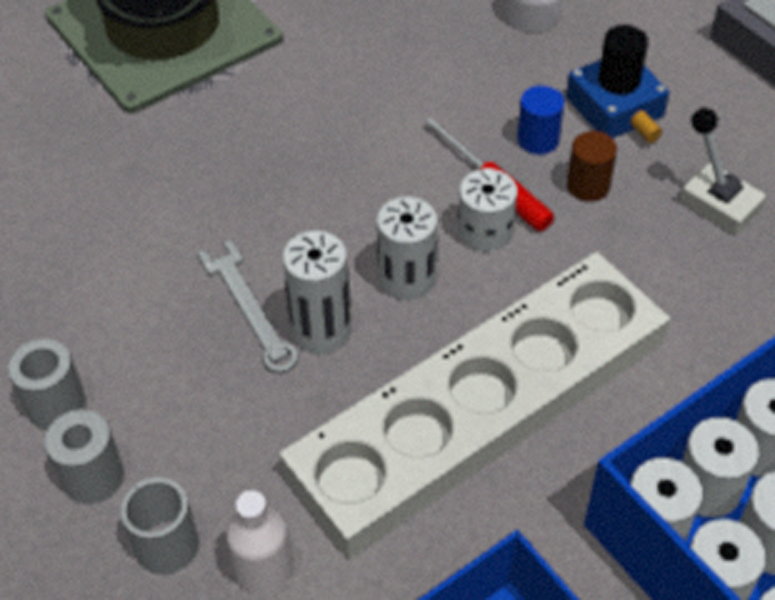

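```bash
cat >h.py <<'E'
import numpy as np
from workcell import env, grab_frame
def ray(f,u,v,shape=(400,640)):
    F=200/np.tan(np.radians(f["vfov"]/2)); V=np.array(f["view"]); R=V[:3,:3]
    return -R.T@V[:3,3], R.T@np.array([(u-f["cx"])/F,-(v-f["cy"])/F,-1])
def onz(f,u,v,z):
    c,d=ray(f,u,v); return c+d*(z-c[2])/d[2]
def tri(*obs):
    A=0;b=0
    for f,u,v in obs:
        c,d=ray(f,u,v); d=d/np.linalg.norm(d); P=np.eye(3)-np.outer(d,d); A=A+P; b=b+P@c
    return np.linalg.solve(A,b)
def px(f,p):
    q=f["view"]@np.r_[p,1]; F=200/np.tan(np.radians(f["vfov"]/2)); return np.array([f["cx"]-F*q[0]/q[2], f["cy"]+F*q[1]/q[2]])
E
python3 - <<'E'
from h import *
T=grab_frame("top");S=grab_frame("scene");np.set_printoptions(precision=1,suppress=True)
t=lambda u,v:(T,165+u/2.5,150+v/2.5); s=lambda u,v:(S,150+u/2.5,90+v/2.5)
for n,a,b in [("cA",(287,214),(488,189)),("cB",(380,210),(407,218)),("cC",(481,205),(314,254)),("slW",(684,109),(157,505)),("slN",(708,197),(79,437)),("slM",(704,277),(42,365)),("cap",(71,268),(626,38)),("knob",(86,140),(704,121)),("oil",(645,38),(250,502)),("p1",(540,68),(350,472)),("p2",(474,69),(418,428)),("p3",(409,71),(482,385)),("p4",(345,72),(545,343)),("p5",(280,73),(602,306)),("bluecap",(173,279),(541,101)),("brown",(173,202),(593,148))]:
    p=tri(t(*a),s(*b)); print(n,p,"top@z",onz(*t(*a),p[2]),"res",px(T,p)-t(*a)[1:],px(S,p)-s(*b)[1:])
print("rack corners",[onz(*t(*q),40) for q in [(244,29),(572,22),(576,111),(247,119)]])
print("lever",[onz(*t(*q),25) for q in [(70,88),(112,80),(126,138),(80,148)]])
print("portblock",[onz(*t(*q),40) for q in [(50,230),(126,236),(118,308),(40,300)]])
print("drv",[onz(*t(*q),13)for q in [(247,186),(248,268),(252,355)]],"wr",[onz(*t(*q),8)for q in [(515,205),(502,325)]],"yellow",onz(*t(719,437),10))
E
```

```text
cA [465.2 108.4  62.1] top@z [464.1 106.9  62.1] res [-0.5 -0.4] [-0.7  0.1]
cB [467.    8.7  89.6] top@z [465.9   7.1  89.6] res [-0.6 -0.4] [-0.8  0. ]
cC [469.5 -95.  115.4] top@z [468.5 -96.5 115.4] res [-0.6 -0.4] [-0.8  0. ]
slW [ 573.8 -320.7   64.8] top@z [ 572.7 -322.7   64.8] res [-0.8 -0.4] [-1.1  0. ]
slN [ 478.6 -342.1   64. ] top@z [ 477.3 -344.8   64. ] res [-1.  -0.5] [-1.5 -0. ]
slM [ 393.5 -334.4   63.2] top@z [ 392.1 -337.2   63.2] res [-1.1 -0.5] [-1.4 -0. ]
cap [411.7 329.8 101.2] top@z [409.  326.3 101.2] res [-1.4 -1. ] [-1.7  0.2]
knob [543.8 316.7  94. ] top@z [542.6 315.1  94. ] res [-0.6 -0.5] [-0.8  0.1]
oil [ 641.8 -269.4  114.9] top@z [ 640.8 -271.1  114.9] res [-0.7 -0.4] [-1.1  0. ]
p1 [ 626.4 -170.5   33.3] top@z [ 625.  -172.7   33.3] res [-0.8 -0.5] [-1.2  0. ]
p2 [626.  -97.6  32. ] top@z [624.9 -99.3  32. ] res [-0.6 -0.4] [-0.9  0. ]
p3 [624.6 -25.2  31.9] top@z [623.4 -26.7  31.9] res [-0.6 -0.4] [-0.9  0.1]
p4 [624.3  46.9  35.1] top@z [622.5  44.5  35.1] res [-0.9 -0.6] [-1.3  0.1]
p5 [623.7 118.6  33.4] top@z [622.4 116.9  33.4] res [-0.6 -0.5] [-0.9  0.1]
bluecap [398.1 231.9  57.2] top@z [396.2 229.3  57.2] res [-1.  -0.7] [-1.2  0.1]
brown [480.1 232.4  54.9] top@z [478.8 230.5  54.9] res [-0.7 -0.5] [-0.9  0.1]
rack corners [array([671.3, 156.3,  40. ]), array([ 675.3, -208.7,   40. ]), array([ 575.2, -210.2,   40. ]), array([570.3, 152.7,  40. ])]
lever [array([609.5, 352.6,  25. ]), array([618. , 305.8,  25. ]), array([552.5, 289.2,  25. ]), array([541.8, 340.2,  25. ])]
portblock [array([450.6, 367.1,  40. ]), array([443.2, 284.2,  40. ]), array([365.6, 291.8,  40. ]), array([375.1, 376.3,  40. ])]
drv [array([498.3, 155.9,  13. ]), array([407. , 154.5,  13. ]), array([311.7, 149.9,  13. ])] wr [array([ 474. , -144.3,    8. ]), array([ 341. , -126.7,    8. ])] yellow [ 217.1 -361.6   10. ]
```

Heights of 62, 90 and 115 mm, all read about 3 mm low, mean castings 1, 3 and 5 are present. By bore, sleeve M stands at about (393,-336), with N and W beyond it. I'll start with the cap and turn the tool to yaw 180, so that tx = -X, ty = +Y and tz = -Z.

move_arm(
  plan=[
    {"wz":-0.1},
    {"wz":-0.1},
    {"wz":-0.1},
    {"wz":-0.094},
    {"tx":-2.36,"ty":-2.53},
    {"tx":-2.36,"ty":-2.53},
    {"tx":-2.36,"ty":-2.53},
    {"tx":-2.36,"ty":-2.53},
    {"tx":-2.36,"ty":-2.53},
    {"tx":-2.36,"ty":-2.53},
    {"tx":-2.36,"ty":-2.53},
    {"tx":-2.36,"ty":-2.53},
  ],
  gripper=9.1,
)

```text
schema error: expected keys tx, ty, tz, wx, wy, wz
```

```bash
cat >look.py <<'E'
import sys,cv2
from h import *
np.set_printoptions(precision=2,suppress=True)
n=sys.argv[1]; f=grab_frame(sys.argv[2] if len(sys.argv)>2 else "wrist"); s=env.state()
cv2.imwrite(f"pics/{n}.png",f["color"][:,:,::-1]); np.savez(f"pics/{n}.npz",**f)
print(s["time_s"],s["ee_pos"],s["ee_rot"],f["vfov"],f["cx"],f["cy"],"\n",f["view"])
E
python3 look.py w1
```

```text
0.25 [220.52 530.76 178.17] [-179.95   -0.    157.44] 70.67432134460356 320.20416065694917 196.36234769846163 
 [[   0.38    0.92   -0.   -575.93]
 [  -0.89    0.37   -0.27   30.46]
 [  -0.25    0.11    0.96 -391.62]
 [   0.      0.      0.      1.  ]]
```

View pics/w1.png

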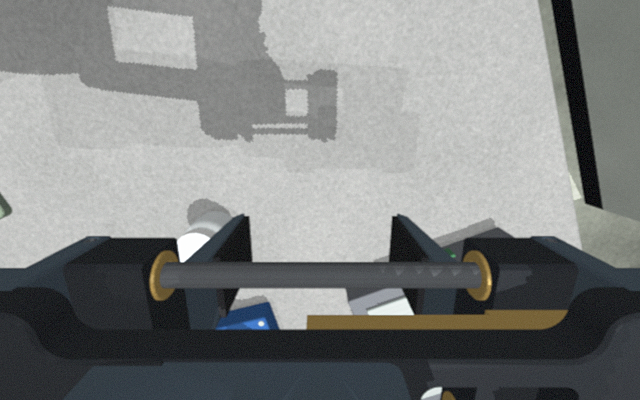

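The move was refused because every row needs all six keys. The wrist picture shows the camera on the tool +x side, with the area between the fingers hidden by the bar, so objects are best seen ahead along tool +x.

move_arm(
  plan=[
    {"tx":0,"ty":0,"tz":0,"wx":0,"wy":0,"wz":-0.1},
    {"tx":0,"ty":0,"tz":0,"wx":0,"wy":0,"wz":-0.1},
    {"tx":0,"ty":0,"tz":0,"wx":0,"wy":0,"wz":-0.1},
    {"tx":0,"ty":0,"tz":0,"wx":0,"wy":0,"wz":-0.094},
    {"tx":-2.8,"ty":-2.53,"tz":0,"wx":0,"wy":0,"wz":0},
    {"tx":-2.8,"ty":-2.53,"tz":0,"wx":0,"wy":0,"wz":0},
    {"tx":-2.8,"ty":-2.53,"tz":0,"wx":0,"wy":0,"wz":0},
    {"tx":-2.8,"ty":-2.53,"tz":0,"wx":0,"wy":0,"wz":0},
    {"tx":-2.8,"ty":-2.53,"tz":0,"wx":0,"wy":0,"wz":0},
    {"tx":-2.8,"ty":-2.53,"tz":0,"wx":0,"wy":0,"wz":0},
    {"tx":-2.8,"ty":-2.53,"tz":0,"wx":0,"wy":0,"wz":0},
    {"tx":-2.8,"ty":-2.53,"tz":0,"wx":0,"wy":0,"wz":0},
  ],
  gripper=9.1,
)

```text
time_s: 1.25
ee_pos: [445.8, 327.2, 178.6]
ee_rot: [180.0, 0.0, -180.0]
force: [1.1, 0.6, -0.1]
gripper_width: 91.0
gripper_force: 0.0
```

```bash
python3 look.py w2; python3 - <<'E'
from h import *
np.set_printoptions(precision=1,suppress=True)
T=grab_frame("top");S=grab_frame("scene")
t=lambda u,v:(T,165+u/2.5,150+v/2.5); s=lambda u,v:(S,150+u/2.5,90+v/2.5)
for n,z,a,b in [("cA",66,(287,214),(488,189)),("cB",92,(380,210),(407,218)),("cC",118,(481,205),(314,254)),("slM",70,(704,277),(42,365)),("p1",40,(540,68),(350,472)),("p3",40,(409,71),(482,385)),("p5",40,(280,73),(602,306)),("cap",100,(71,268),(626,38))]:
    print(n,onz(*t(*a),z),onz(*s(*b),z))
E
```

```text
1.3 [451.05 322.56 178.48] [-179.77    0.28  179.8 ] 70.67432134460356 320.20416065694917 196.36234769846163 
 [[  -0.      1.     -0.   -328.48]
 [  -0.96   -0.     -0.27  459.74]
 [  -0.27   -0.      0.96 -269.66]
 [   0.      0.      0.      1.  ]]
cA [463.9 106.6  66. ] [468.7 107.6  66. ]
cB [465.8   7.1  92. ] [469.6   9.   92. ]
cC [468.4 -96.3 118. ] [472.4 -94.5 118. ]
slM [ 392.2 -335.2   70. ] [ 400.6 -332.7   70. ]
p1 [ 623.8 -171.7   40. ] [ 631.1 -170.3   40. ]
p3 [622.  -26.5  40. ] [629.5 -27.1  40. ]
p5 [621.3 116.3  40. ] [628.  116.5  40. ]
cap [409.  326.6 100. ] [412.7 335.1 100. ]
```

View pics/w2.png

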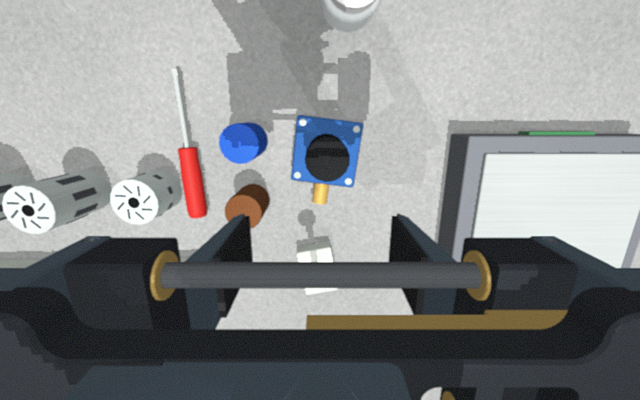

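The cap top is at (327,157), the casting1 top at (134,202), the casting3 top at (28,210), and the block corner screws at (304,123), (357,129), (349,182), (297,176).

```bash
python3 - <<'E'
from h import *
np.set_printoptions(precision=1,suppress=True)
f=dict(np.load("pics/w2.npz"))
print([onz(f,u,v,z) for u,v,z in [(327,157,100),(134,202,66),(28,210,92)]])
print(np.mean([onz(f,u,v,41) for u,v in [(304,123),(357,129),(349,182),(297,176)]],0), env.state()["ee_pos"])
E
```

```text
[array([407.9, 335.7, 100. ]), array([465.9, 109. ,  66. ]), array([467.2,   9.5,  92. ])]
[411.4 336.8  41. ] [446.2 326.9 178.3]
```

move_arm(
  plan=[
    {"tx":1.8,"ty":0.3,"tz":0,"wx":0,"wy":0,"wz":0},
    {"tx":1.8,"ty":0.3,"tz":0,"wx":0,"wy":0,"wz":0},
    {"tx":0,"ty":0,"tz":2.8,"wx":0,"wy":0,"wz":0},
    {"tx":0,"ty":0,"tz":2.8,"wx":0,"wy":0,"wz":0},
    {"tx":0,"ty":0,"tz":2.8,"wx":0,"wy":0,"wz":0},
    {"tx":0,"ty":0,"tz":2.4,"wx":0,"wy":0,"wz":0},
    {"tx":0,"ty":0,"tz":0,"wx":0,"wy":0,"wz":0},
    {"tx":0,"ty":0,"tz":0,"wx":0,"wy":0,"wz":0},
  ],
)

```text
time_s: 2.07
ee_pos: [407.3, 334.9, 70.0]
ee_rot: [-179.9, -0.1, -179.9]
force: [0.3, 0.3, 0.7]
gripper_width: 90.8
gripper_force: 0.0
```

move_arm(
  plan=[
    {"tx":0,"ty":0,"tz":0,"wx":0,"wy":0,"wz":0},
    {"tx":0,"ty":0,"tz":0,"wx":0,"wy":0,"wz":0},
    {"tx":0,"ty":0,"tz":0,"wx":0,"wy":0,"wz":0},
    {"tx":0,"ty":0,"tz":0,"wx":0,"wy":0,"wz":0},
    {"tx":0,"ty":0,"tz":0,"wx":0,"wy":0,"wz":0},
    {"tx":0,"ty":0,"tz":0,"wx":0,"wy":0,"wz":0},
    {"tx":0,"ty":0,"tz":0,"wx":0,"wy":0,"wz":0},
    {"tx":0,"ty":0,"tz":0,"wx":0,"wy":0,"wz":0},
  ],
  gripper=3.5,
  force=12,
)

```text
time_s: 2.73
ee_pos: [408.7, 334.6, 70.6]
ee_rot: [180.0, 0.0, -180.0]
force: [-0.8, 0.1, 0.4]
gripper_width: 40.4
gripper_force: 0.0
```

move_arm(
  plan=[
    {"tx":0,"ty":0,"tz":0,"wx":0,"wy":0,"wz":0},
    {"tx":0,"ty":0,"tz":0,"wx":0,"wy":0,"wz":0},
    {"tx":0,"ty":0,"tz":0,"wx":0,"wy":0,"wz":0},
  ],
)

```text
time_s: 2.98
ee_pos: [408.7, 334.6, 70.5]
ee_rot: [-180.0, -0.0, -180.0]
force: [-0.4, 0.3, 0.3]
gripper_width: 35.3
gripper_force: 0.0
```

```bash
python3 look.py w3; python3 look.py s3 scene; python3 -c "
import cv2,numpy as np
a=cv2.imread('pics/s3.png')[40:190,300:500]; b=cv2.imread('pics/w3.png')
cv2.imwrite('pics/m3.png',np.hstack([cv2.resize(a,(480,360)),cv2.resize(b[100:400,200:440],(288,360))]))"
```

```text
3.0333 [408.65 334.64  70.49] [-180.     -0.01 -179.99] 70.67432134460356 320.20416065694917 196.36234769846163 
 [[  -0.      1.     -0.   -335.98]
 [  -0.96   -0.     -0.27  394.65]
 [  -0.27    0.      0.96 -175.86]
 [   0.      0.      0.      1.  ]]
3.0833 [408.67 334.64  70.5 ] [ 180.     -0.   -179.99] 43.33274621681259 316.16099456385064 193.0621190846226 
 [[    0.6      0.8      0.    -296.27]
 [   -0.62     0.46     0.63   267.85]
 [    0.5     -0.38     0.78 -1469.65]
 [    0.       0.       0.       1.  ]]
```

View pics/m3.png

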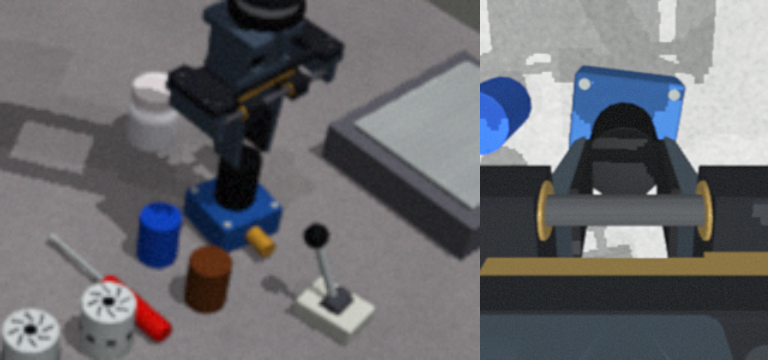

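```bash
python3 - <<'E'
from h import *
np.set_printoptions(precision=1,suppress=True)
for n in ["w2","w3","s3"]:
    f=dict(np.load(f"pics/{n}.npz")); V=f["view"]; print(n,"cam",-V[:3,:3].T@V[:3,3],"tcp px",px(f,[408.7,334.6,70.5]),"cap top",px(f,[410,334,100]),"cap rim",px(f,[410,334,40]))
f=dict(np.load("pics/w3.npz"))
print(onz(f,321,204,100), onz(f,200+(585-480)/1.2,100+83/1.2,41),onz(f,200+(674-480)/1.2,100+95/1.2,41))
print([env.state()[k] for k in("ee_pos","gripper_width","gripper_force")])
E
```

```text
w2 cam [368.7 328.8 384.6] tcp px [325.4 154. ] cap top [325.3 159. ] cap rim [324.5 151.9]
w3 cam [331.6 336.3 276.6] tcp px [318.  219.6] cap top [316.8 236.7] cap rim [317.6 208.9]
s3 cam [1082.7 -441.5  975.8] tcp px [397.8 113. ] cap top [399.4 104.8] cap rim [396.5 121.8]
[386.8 336.8 100. ] [374.4 308.7  41. ] [383.  371.7  41. ]
[array([408.7, 334.6,  70.5]), 34.843356657243106, 0.0]
```

```bash
python3 -c "
import cv2,numpy as np
a=cv2.imread('pics/s3.png')[70:140,360:440]; b=cv2.imread('pics/w3.png')
cv2.imwrite('pics/m4.png',np.hstack([cv2.resize(a,(400,480)[:1]+(480,)),cv2.resize(b[160:280,270:370],(400,480))]))"
```

```text
(no output)
```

View pics/m4.png

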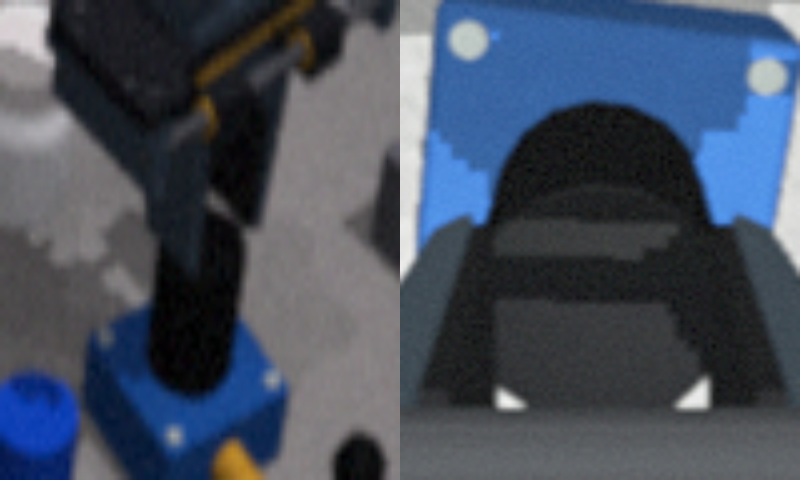

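move_arm(
  plan=[
    {"tx":0,"ty":0,"tz":0,"wx":0,"wy":0,"wz":0},
    {"tx":0,"ty":0,"tz":0,"wx":0,"wy":0,"wz":0},
    {"tx":0,"ty":0,"tz":0,"wx":0,"wy":0,"wz":0},
    {"tx":0,"ty":0,"tz":0,"wx":0,"wy":0,"wz":0},
  ],
  gripper=2.0,
)

```text
time_s: 3.42
ee_pos: [408.6, 334.7, 70.5]
ee_rot: [180.0, -0.0, -180.0]
force: [-0.4, -0.0, 0.4]
gripper_width: 19.8
gripper_force: 0.0
```

```bash
python3 look.py w4; python3 look.py s4 scene; python3 - <<'E'
from h import *
np.set_printoptions(precision=1,suppress=True)
w2,w3,s3=[dict(np.load(f"pics/{n}.npz")) for n in ("w2","w3","s3")]
print([onz(w2,u,v,41) for u,v in [(304,123),(357,129)]],[onz(w3,u,v,41) for u,v in [(287,170),(361.7,178.7)]])
print(tri((w3,322.5,215),(s3,404,106.5)))
E
python3 -c "
import cv2,numpy as np
a=cv2.imread('pics/s4.png')[60:150,350:450]; b=cv2.imread('pics/w4.png')
cv2.imwrite('pics/m5.png',np.hstack([cv2.resize(a,(400,360)),cv2.resize(b[160:280,260:380],(400,400))[:360]]))"
```

```text
3.4667 [408.67 334.66  70.58] [ 179.99    0.   -179.99] 70.67432134460356 320.20416065694917 196.36234769846163 
 [[  -0.      1.     -0.   -336.  ]
 [  -0.96   -0.     -0.27  394.67]
 [  -0.27   -0.      0.96 -175.84]
 [   0.      0.      0.      1.  ]]
3.5167 [408.67 334.65  70.56] [ 179.99    0.   -179.99] 43.33274621681259 316.16099456385064 193.0621190846226 
 [[    0.6      0.8      0.    -296.27]
 [   -0.62     0.46     0.63   267.85]
 [    0.5     -0.38     0.78 -1469.65]
 [    0.       0.       0.       1.  ]]
[array([376. , 309.7,  41. ]), array([382.9, 372.4,  41. ])] [array([375.1, 308.2,  41. ]), array([382.6, 371.7,  41. ])]
[406.1 344.8  84.1]
```

View pics/m5.png

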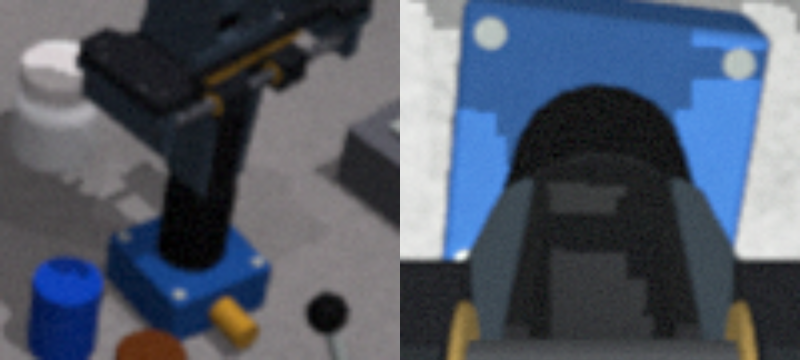

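The fingers closed to 20 mm and appear to sit above the cap, which is still upright on the block. I'll open, go 15 mm lower and try again.

move_arm(
  plan=[
    {"tx":0,"ty":0,"tz":0,"wx":0,"wy":0,"wz":0},
    {"tx":0,"ty":0,"tz":0,"wx":0,"wy":0,"wz":0},
    {"tx":0,"ty":0,"tz":0,"wx":0,"wy":0,"wz":0},
    {"tx":0,"ty":0,"tz":0,"wx":0,"wy":0,"wz":0},
    {"tx":0,"ty":0,"tz":0,"wx":0,"wy":0,"wz":0},
    {"tx":0,"ty":0,"tz":0,"wx":0,"wy":0,"wz":0},
    {"tx":0,"ty":0,"tz":0,"wx":0,"wy":0,"wz":0},
    {"tx":0,"ty":0,"tz":0,"wx":0,"wy":0,"wz":0},
    {"tx":0,"ty":0,"tz":0.7,"wx":0,"wy":0,"wz":0},
    {"tx":0,"ty":0,"tz":0.7,"wx":0,"wy":0,"wz":0},
    {"tx":0,"ty":0,"tz":0,"wx":0,"wy":0,"wz":0},
  ],
  gripper=9.1,
)

```text
time_s: 4.43
ee_pos: [407.6, 333.8, 54.8]
ee_rot: [-179.9, -0.2, -180.0]
force: [0.1, 0.4, -1.2]
gripper_width: 89.8
gripper_force: 0.0
```

move_arm(
  plan=[
    {"tx":0,"ty":0,"tz":0,"wx":0,"wy":0,"wz":0},
    {"tx":0,"ty":0,"tz":0,"wx":0,"wy":0,"wz":0},
    {"tx":0,"ty":0,"tz":0,"wx":0,"wy":0,"wz":0},
    {"tx":0,"ty":0,"tz":0,"wx":0,"wy":0,"wz":0},
    {"tx":0,"ty":0,"tz":0,"wx":0,"wy":0,"wz":0},
    {"tx":0,"ty":0,"tz":0,"wx":0,"wy":0,"wz":0},
    {"tx":0,"ty":0,"tz":0,"wx":0,"wy":0,"wz":0},
    {"tx":0,"ty":0,"tz":0,"wx":0,"wy":0,"wz":0},
    {"tx":0,"ty":0,"tz":0,"wx":0,"wy":0,"wz":0},
  ],
  gripper=3.5,
)

```text
time_s: 5.18
ee_pos: [408.7, 334.7, 56.7]
ee_rot: [180.0, 0.0, -180.0]
force: [-0.5, 0.1, -0.1]
gripper_width: 45.0
gripper_force: 12.3
```

It is gripped at reported z 56.7, so the real fingertips sit some 30 mm higher than the reported TCP. Now I'll lift the cap and carry it to a clear spot at about (340, 60).

move_arm(
  plan=[
    {"tx":0,"ty":0,"tz":-2,"wx":0,"wy":0,"wz":0},
    {"tx":0,"ty":0,"tz":-3,"wx":0,"wy":0,"wz":0},
    {"tx":0,"ty":0,"tz":-3,"wx":0,"wy":0,"wz":0},
    {"tx":0,"ty":0,"tz":-2,"wx":0,"wy":0,"wz":0},
    {"tx":0.6,"ty":-3,"tz":0,"wx":0,"wy":0,"wz":0},
    {"tx":0.9,"ty":-3.5,"tz":0,"wx":0,"wy":0,"wz":0},
    {"tx":0.9,"ty":-3.5,"tz":0,"wx":0,"wy":0,"wz":0},
    {"tx":0.9,"ty":-3.5,"tz":0,"wx":0,"wy":0,"wz":0},
    {"tx":0.9,"ty":-3.5,"tz":0,"wx":0,"wy":0,"wz":0},
    {"tx":0.9,"ty":-3.5,"tz":0,"wx":0,"wy":0,"wz":0},
    {"tx":0.9,"ty":-3.5,"tz":0,"wx":0,"wy":0,"wz":0},
    {"tx":0.9,"ty":-3.5,"tz":0,"wx":0,"wy":0,"wz":0},
  ],
)

```text
time_s: 6.18
ee_pos: [338.8, 58.2, 156.5]
ee_rot: [-180.0, 0.0, -179.9]
force: [1.6, -0.6, -0.1]
gripper_width: 45.5
gripper_force: 12.3
```

move_arm(
  plan=[
    {"tx":0,"ty":0,"tz":2,"wx":0,"wy":0,"wz":0},
    {"tx":0,"ty":0,"tz":3,"wx":0,"wy":0,"wz":0},
    {"tx":0,"ty":0,"tz":3,"wx":0,"wy":0,"wz":0},
    {"tx":0,"ty":0,"tz":3,"wx":0,"wy":0,"wz":0},
    {"tx":0,"ty":0,"tz":1.6,"wx":0,"wy":0,"wz":0},
    {"tx":0,"ty":0,"tz":0.6,"wx":0,"wy":0,"wz":0},
    {"tx":0,"ty":0,"tz":0,"wx":0,"wy":0,"wz":0},
    {"tx":0,"ty":0,"tz":0,"wx":0,"wy":0,"wz":0},
    {"tx":0,"ty":0,"tz":0,"wx":0,"wy":0,"wz":0},
  ],
)

```text
time_s: 6.93
ee_pos: [341.0, 59.9, 25.6]
ee_rot: [180.0, 0.2, -180.0]
force: [0.0, -0.4, -0.9]
gripper_width: 45.3
gripper_force: 12.3
```

move_arm(
  plan=[
    {"tx":0,"ty":0,"tz":0.5,"wx":0,"wy":0,"wz":0},
    {"tx":0,"ty":0,"tz":0.3,"wx":0,"wy":0,"wz":0},
    {"tx":0,"ty":0,"tz":0,"wx":0,"wy":0,"wz":0},
    {"tx":0,"ty":0,"tz":0,"wx":0,"wy":0,"wz":0},
    {"tx":0,"ty":0,"tz":0,"wx":0,"wy":0,"wz":0},
  ],
)

```text
time_s: 7.35
ee_pos: [339.8, 59.7, 16.7]
ee_rot: [180.0, 0.0, -180.0]
force: [-0.8, -0.2, -0.5]
gripper_width: 45.7
gripper_force: 12.3
```

move_arm(
  plan=[
    {"tx":0,"ty":0,"tz":0.15,"wx":0,"wy":0,"wz":0},
    {"tx":0,"ty":0,"tz":0,"wx":0,"wy":0,"wz":0},
    {"tx":0,"ty":0,"tz":0,"wx":0,"wy":0,"wz":0},
  ],
)

```text
time_s: 7.6
ee_pos: [340.1, 59.7, 15.8]
ee_rot: [180.0, 0.0, -180.0]
force: [-1.6, 0.7, 9.7]
gripper_width: 45.5
gripper_force: 12.0
```

```bash
python3 look.py s5 scene; python3 look.py w5; python3 -c "
import cv2,numpy as np
a=cv2.imread('pics/s5.png')[90:240,200:350]; b=cv2.imread('pics/w5.png')
cv2.imwrite('pics/m6.png',np.hstack([cv2.resize(a,(400,400)),cv2.resize(b[140:290,240:390],(400,400))]))"
```

```text
7.65 [340.12  59.68  15.78] [ 179.99    0.05 -179.98] 43.33274621681259 316.16099456385064 193.0621190846226 
 [[    0.6      0.8      0.    -296.27]
 [   -0.62     0.46     0.63   267.85]
 [    0.5     -0.38     0.78 -1469.65]
 [    0.       0.       0.       1.  ]]
7.7 [340.13  59.68  15.8 ] [ 179.99    0.05 -179.98] 70.67432134460356 320.20416065694917 196.36234769846163 
 [[  -0.      1.     -0.    -61.05]
 [  -0.96   -0.     -0.27  313.5 ]
 [  -0.27   -0.      0.96 -141.54]
 [   0.      0.      0.      1.  ]]
```

View pics/m6.png

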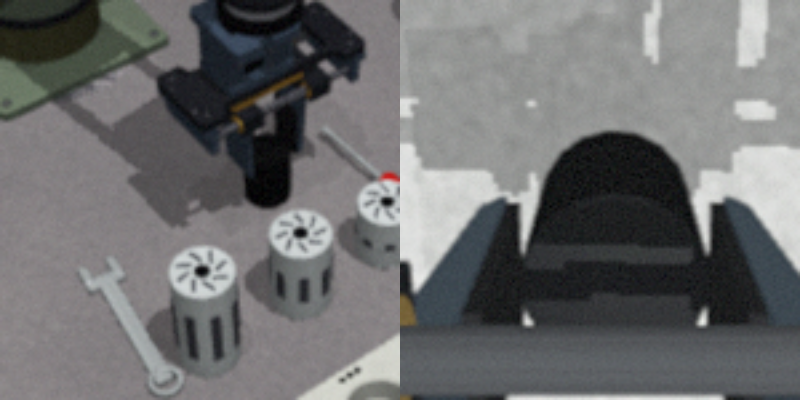

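The cap stands on the bench: contact came at reported z≈16, and the tips are about 15 mm below its top. That puts the real tips about 30 mm above the reported z. I'll release, rise to above casting 1, and check that nothing has moved.

move_arm(
  plan=[
    {"tx":0,"ty":0,"tz":0,"wx":0,"wy":0,"wz":0},
    {"tx":0,"ty":0,"tz":0,"wx":0,"wy":0,"wz":0},
    {"tx":0,"ty":0,"tz":0,"wx":0,"wy":0,"wz":0},
    {"tx":0,"ty":0,"tz":0,"wx":0,"wy":0,"wz":0},
    {"tx":0,"ty":0,"tz":-1,"wx":0,"wy":0,"wz":0},
    {"tx":0,"ty":0,"tz":-3,"wx":0,"wy":0,"wz":0},
    {"tx":0,"ty":0,"tz":-3,"wx":0,"wy":0,"wz":0},
    {"tx":0,"ty":0,"tz":-3,"wx":0,"wy":0,"wz":0},
    {"tx":0,"ty":0,"tz":-2,"wx":0,"wy":0,"wz":0},
    {"tx":0,"ty":0,"tz":0,"wx":0,"wy":0,"wz":0},
  ],
  gripper=9.1,
)

```text
time_s: 8.53
ee_pos: [342.8, 60.1, 138.6]
ee_rot: [179.9, 0.5, -180.0]
force: [0.4, 0.1, 0.7]
gripper_width: 90.5
gripper_force: 0.0
```

```bash
cat >chk.py <<'E'
# did things move? match each object's patch of the first pictures in the present ones
import cv2
from h import *
np.set_printoptions(precision=1,suppress=True)
P={"top":{"c1":(280,236),"c3":(317,234),"c5":(357,232),"slW":(438,194),"slN":(448,229),"slM":(447,261),"drv":(264,250),"wr":(368,260),"oil":(421,168)},
"scene":{"c1":(345,172),"c3":(313,188),"c5":(277,205),"slW":(214,300),"slN":(184,272),"slM":(168,244)}}
for n in P:
    a=cv2.imread(f"pics/{n}0.png"); b=np.ascontiguousarray(grab_frame(n)["color"][:,:,::-1]); cv2.imwrite(f"pics/{n}_now.png",b)
    for k,(u,v) in P[n].items():
        t=a[v-14:v+15,u-14:u+15]; w=b[v-32:v+33,u-32:u+33]
        m=cv2.matchTemplate(w,t,cv2.TM_CCOEFF_NORMED); _,s,_,l=cv2.minMaxLoc(m); print(n,k,(l[0]-18,l[1]-18),round(s,2),end="; ")
print(env.state()["ee_pos"],env.state()["time_s"])
E
python3 chk.py
```

```text
top c1 (0, 0) 1.0; top c3 (0, 0) 1.0; top c5 (0, 0) 1.0; top slW (0, 0) 0.99; top slN (0, 0) 1.0; top slM (0, 0) 1.0; top drv (0, 0) 1.0; top wr (0, 0) 0.99; top oil (0, 0) 1.0; scene c1 (0, 0) 1.0; scene c3 (0, 0) 1.0; scene c5 (0, 0) 1.0; scene slW (0, 0) 0.99; scene slN (0, 0) 1.0; scene slM (0, 0) 0.99; [339.8  59.6 135.1] 8.6333
```

move_arm(
  plan=[
    {"tx":-3.15,"ty":1.2,"tz":0,"wx":0,"wy":0,"wz":0},
    {"tx":-3.15,"ty":1.2,"tz":0,"wx":0,"wy":0,"wz":0},
    {"tx":-3.15,"ty":1.2,"tz":0,"wx":0,"wy":0,"wz":0},
    {"tx":-3.15,"ty":1.2,"tz":0,"wx":0,"wy":0,"wz":0},
    {"tx":0,"ty":0,"tz":0,"wx":0,"wy":0,"wz":0},
    {"tx":0,"ty":0,"tz":0,"wx":0,"wy":0,"wz":0},
    {"tx":0,"ty":0,"tz":3,"wx":0,"wy":0,"wz":0},
    {"tx":0,"ty":0,"tz":3,"wx":0,"wy":0,"wz":0},
    {"tx":0,"ty":0,"tz":3,"wx":0,"wy":0,"wz":0},
    {"tx":0,"ty":0,"tz":0,"wx":0,"wy":0,"wz":0},
    {"tx":0,"ty":0,"tz":0,"wx":0,"wy":0,"wz":0},
  ],
)

```text
time_s: 9.55
ee_pos: [462.9, 106.9, 43.7]
ee_rot: [-179.9, -0.3, -180.0]
force: [-0.4, 0.9, 0.6]
gripper_width: 91.2
gripper_force: 0.0
```

move_arm(
  plan=[
    {"tx":0,"ty":0,"tz":1.5,"wx":0,"wy":0,"wz":0},
    {"tx":0,"ty":0,"tz":1.2,"wx":0,"wy":0,"wz":0},
    {"tx":0,"ty":0,"tz":0,"wx":0,"wy":0,"wz":0},
    {"tx":0,"ty":0,"tz":0,"wx":0,"wy":0,"wz":0},
  ],
)

```text
time_s: 9.88
ee_pos: [466.1, 107.7, 19.3]
ee_rot: [180.0, 0.1, -180.0]
force: [-0.1, 0.2, -0.2]
gripper_width: 91.3
gripper_force: 0.0
```

move_arm(
  plan=[
    {"tx":0,"ty":0,"tz":0,"wx":0,"wy":0,"wz":0},
    {"tx":0,"ty":0,"tz":0,"wx":0,"wy":0,"wz":0},
    {"tx":0,"ty":0,"tz":0,"wx":0,"wy":0,"wz":0},
    {"tx":0,"ty":0,"tz":0,"wx":0,"wy":0,"wz":0},
    {"tx":0,"ty":0,"tz":0,"wx":0,"wy":0,"wz":0},
    {"tx":0,"ty":0,"tz":0,"wx":0,"wy":0,"wz":0},
    {"tx":0,"ty":0,"tz":0,"wx":0,"wy":0,"wz":0},
    {"tx":0,"ty":0,"tz":0,"wx":0,"wy":0,"wz":0},
  ],
  gripper=4.5,
  force=25,
)

```text
time_s: 10.55
ee_pos: [465.9, 107.6, 18.2]
ee_rot: [180.0, 0.0, -180.0]
force: [0.5, -0.7, 2.8]
gripper_width: 54.1
gripper_force: 25.0
```

move_arm(
  plan=[
    {"tx":0,"ty":0,"tz":-3,"wx":0,"wy":0,"wz":0},
    {"tx":0,"ty":0,"tz":-4.1,"wx":0,"wy":0,"wz":0},
    {"tx":0,"ty":0,"tz":-4.1,"wx":0,"wy":0,"wz":0},
    {"tx":0,"ty":0,"tz":-4.1,"wx":0,"wy":0,"wz":0},
    {"tx":-2.42,"ty":-2.6,"tz":0,"wx":0,"wy":0,"wz":0},
    {"tx":-2.42,"ty":-2.6,"tz":0,"wx":0,"wy":0,"wz":0},
    {"tx":-2.42,"ty":-2.6,"tz":0,"wx":0,"wy":0,"wz":0},
    {"tx":-2.42,"ty":-2.6,"tz":0,"wx":0,"wy":0,"wz":0},
    {"tx":-2.42,"ty":-2.6,"tz":0,"wx":0,"wy":0,"wz":0},
    {"tx":-2.42,"ty":-2.6,"tz":0,"wx":0,"wy":0,"wz":0},
    {"tx":-2.42,"ty":-2.6,"tz":0,"wx":0,"wy":0,"wz":0},
    {"tx":-2.42,"ty":-2.6,"tz":0,"wx":0,"wy":0,"wz":0},
  ],
)

```text
time_s: 11.55
ee_pos: [659.8, -101.6, 169.9]
ee_rot: [180.0, -0.1, 180.0]
force: [0.8, 0.5, -1.9]
gripper_width: 54.3
gripper_force: 25.0
```

move_arm(
  plan=[
    {"tx":0,"ty":0,"tz":0,"wx":0,"wy":0,"wz":0},
    {"tx":0,"ty":0,"tz":0,"wx":0,"wy":0,"wz":0},
    {"tx":0,"ty":0,"tz":0,"wx":0,"wy":0,"wz":0},
    {"tx":0,"ty":0,"tz":0,"wx":0,"wy":0,"wz":0},
  ],
)

```text
time_s: 11.88
ee_pos: [658.4, -99.4, 170.6]
ee_rot: [180.0, -0.1, -179.9]
force: [0.4, -0.0, -3.0]
gripper_width: 54.7
gripper_force: 25.0
```

```bash
python3 look.py w6; python3 -c "
import cv2
a=cv2.imread('pics/w6.png')[100:300,160:480]; cv2.imwrite('pics/m7.png',cv2.resize(a,None,fx=2.5,fy=2.5,interpolation=cv2.INTER_CUBIC))"
```

```text
11.9333 [658.54 -99.27 171.03] [ 179.97   -0.04 -179.93] 70.67432134460356 320.20416065694917 196.36234769846163 
 [[  -0.      1.      0.     98.6 ]
 [  -0.96   -0.     -0.27  661.83]
 [  -0.27   -0.      0.96 -205.28]
 [   0.      0.      0.      1.  ]]
```

View pics/m7.png

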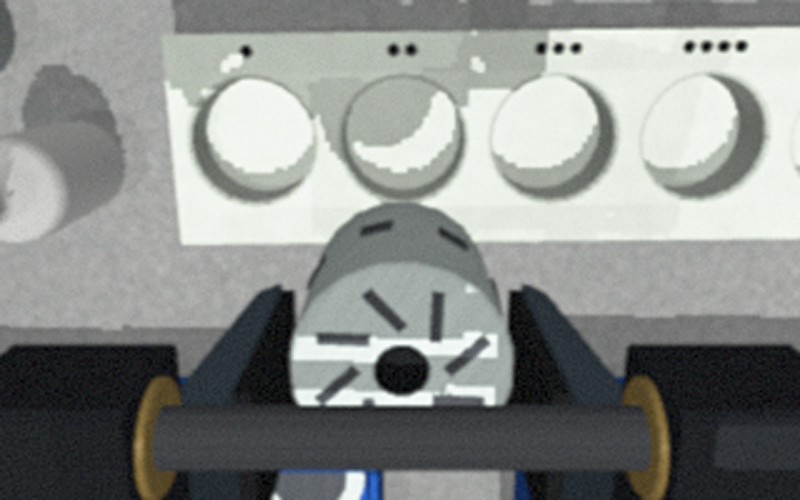

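Rims in the crop: p1 at (255,138), p2 at (404,136), p3 at (552,136), p4 at (703,135). The held casting's hub is at (401,371).

```bash
python3 - <<'E'
from h import *
np.set_printoptions(precision=1,suppress=True)
f=dict(np.load("pics/w6.npz")); g=lambda u,v,z:onz(f,160+u/2.5,100+v/2.5,z)
print([g(u,v,40) for u,v in [(255,138),(404,136),(552,136),(703,135)]], g(401,371,218.5))
T=grab_frame("top")
print("rack edges", g(165,33,40),g(180,243,40),g(700,243,40), env.state()["ee_pos"])
E
```

```text
[array([ 625.6, -167. ,   40. ]), array([624.5, -96. ,  40. ]), array([624.4, -25.5,  40. ]), array([623.8,  46.4,  40. ])] [659.4 -97.6 218.5]
rack edges [ 577.6 -205.6   40. ] [ 677.6 -207.    40. ] [677.3  51.2  40. ] [658.7 -99.2 171.3]
```

move_arm(
  plan=[
    {"tx":1.15,"ty":-2.37,"tz":0,"wx":0,"wy":0,"wz":0},
    {"tx":1.15,"ty":-2.37,"tz":0,"wx":0,"wy":0,"wz":0},
    {"tx":1.13,"ty":-2.38,"tz":0,"wx":0,"wy":0,"wz":0},
    {"tx":0,"ty":0,"tz":0,"wx":0,"wy":0,"wz":0},
    {"tx":0,"ty":0,"tz":3,"wx":0,"wy":0,"wz":0},
    {"tx":0,"ty":0,"tz":3,"wx":0,"wy":0,"wz":0},
    {"tx":0,"ty":0,"tz":3,"wx":0,"wy":0,"wz":0},
    {"tx":0,"ty":0,"tz":1.8,"wx":0,"wy":0,"wz":0},
    {"tx":0,"ty":0,"tz":0,"wx":0,"wy":0,"wz":0},
    {"tx":0,"ty":0,"tz":0,"wx":0,"wy":0,"wz":0},
    {"tx":0,"ty":0,"tz":0,"wx":0,"wy":0,"wz":0},
    {"tx":0,"ty":0,"tz":0,"wx":0,"wy":0,"wz":0},
  ],
)

```text
time_s: 12.98
ee_pos: [626.4, -171.5, 65.2]
ee_rot: [-179.9, 0.2, -180.0]
force: [0.6, 0.1, -2.0]
gripper_width: 54.6
gripper_force: 25.0
```

move_arm(
  plan=[
    {"tx":0,"ty":0,"tz":0.8,"wx":0,"wy":0,"wz":0},
    {"tx":0,"ty":0,"tz":0.5,"wx":0,"wy":0,"wz":0},
    {"tx":0,"ty":0,"tz":0,"wx":0,"wy":0,"wz":0},
    {"tx":0,"ty":0,"tz":0,"wx":0,"wy":0,"wz":0},
    {"tx":0,"ty":0,"tz":0,"wx":0,"wy":0,"wz":0},
  ],
)

```text
time_s: 13.4
ee_pos: [625.3, -171.3, 49.9]
ee_rot: [180.0, 0.0, -180.0]
force: [0.9, 0.2, -2.5]
gripper_width: 54.5
gripper_force: 25.0
```

move_arm(
  plan=[
    {"tx":0,"ty":0,"tz":0.7,"wx":0,"wy":0,"wz":0},
    {"tx":0,"ty":0,"tz":0.7,"wx":0,"wy":0,"wz":0},
    {"tx":0,"ty":0,"tz":0.5,"wx":0,"wy":0,"wz":0},
    {"tx":0,"ty":0,"tz":0.2,"wx":0,"wy":0,"wz":0},
    {"tx":0,"ty":0,"tz":0,"wx":0,"wy":0,"wz":0},
    {"tx":0,"ty":0,"tz":0,"wx":0,"wy":0,"wz":0},
    {"tx":0,"ty":0,"tz":0,"wx":0,"wy":0,"wz":0},
  ],
)

```text
time_s: 13.98
ee_pos: [625.0, -171.3, 28.7]
ee_rot: [180.0, -0.0, -180.0]
force: [2.9, 2.0, -3.6]
gripper_width: 54.6
gripper_force: 25.0
```

move_arm(
  plan=[
    {"tx":0,"ty":0,"tz":0.1,"wx":0,"wy":0,"wz":0},
    {"tx":0,"ty":0,"tz":0,"wx":0,"wy":0,"wz":0},
    {"tx":0,"ty":0,"tz":0,"wx":0,"wy":0,"wz":0},
  ],
)

```text
time_s: 14.23
ee_pos: [625.4, -171.4, 28.3]
ee_rot: [180.0, 0.0, -180.0]
force: [2.2, 2.6, -1.3]
gripper_width: 54.4
gripper_force: 25.0
```

move_arm(
  plan=[
    {"tx":0,"ty":0,"tz":0,"wx":0,"wy":0,"wz":0},
    {"tx":0,"ty":0,"tz":0,"wx":0,"wy":0,"wz":0},
    {"tx":0,"ty":0,"tz":0,"wx":0,"wy":0,"wz":0},
    {"tx":0,"ty":0,"tz":0,"wx":0,"wy":0,"wz":0},
    {"tx":0,"ty":0,"tz":-1,"wx":0,"wy":0,"wz":0},
    {"tx":0,"ty":0,"tz":-3,"wx":0,"wy":0,"wz":0},
    {"tx":0,"ty":0,"tz":-4,"wx":0,"wy":0,"wz":0},
    {"tx":0,"ty":0,"tz":-4,"wx":0,"wy":0,"wz":0},
    {"tx":0,"ty":0,"tz":-3,"wx":0,"wy":0,"wz":0},
    {"tx":2.26,"ty":2.56,"tz":0,"wx":0,"wy":0,"wz":0},
    {"tx":2.26,"ty":2.56,"tz":0,"wx":0,"wy":0,"wz":0},
  ],
  gripper=9.1,
)

```text
time_s: 15.15
ee_pos: [581.4, -121.2, 181.3]
ee_rot: [-179.9, 0.4, 179.9]
force: [-1.0, 0.7, 0.0]
gripper_width: 90.9
gripper_force: 0.0
```

```bash
python3 chk.py; python3 - <<'E'
from h import *
import cv2
np.set_printoptions(precision=1,suppress=True)
# expected picture places of a casting standing right in pocket 1 (top at z 76)
for n in("top","scene"):
    f=grab_frame(n); print(n,px(f,[624.5,-170.5,76]))
E
```

```text
top c1 (0, 1) 0.54; top c3 (0, 0) 0.99; top c5 (13, -14) 0.36; top slW (0, 0) 0.82; top slN (0, 0) 1.0; top slM (0, 0) 1.0; top drv (0, 0) 0.86; top wr (-6, -1) 0.54; top oil (-17, -18) 0.63; scene c1 (-8, 16) 0.27; scene c3 (18, -4) 0.15; scene c5 (15, 9) 0.42; scene slW (0, 0) 0.99; scene slN (0, 0) 1.0; scene slM (0, 0) 1.0; [ 576.3 -117.5  179.5] 15.25
top [382.4 174.5]
scene [287.4 267.9]
```

move_arm(
  plan=[
    {"tx":2.18,"ty":2.51,"tz":0,"wx":0,"wy":0,"wz":0},
    {"tx":2.18,"ty":2.51,"tz":0,"wx":0,"wy":0,"wz":0},
    {"tx":2.18,"ty":2.51,"tz":0,"wx":0,"wy":0,"wz":0},
    {"tx":2.18,"ty":2.51,"tz":0,"wx":0,"wy":0,"wz":0},
    {"tx":2.18,"ty":2.51,"tz":0,"wx":0,"wy":0,"wz":0},
    {"tx":0,"ty":0,"tz":0,"wx":0,"wy":0,"wz":0},
    {"tx":0,"ty":0,"tz":0,"wx":0,"wy":0,"wz":0},
    {"tx":0,"ty":0,"tz":0,"wx":0,"wy":0,"wz":0},
  ],
)

```text
time_s: 16.02
ee_pos: [472.3, 4.4, 178.5]
ee_rot: [-180.0, 0.1, -180.0]
force: [0.9, -0.4, -0.6]
gripper_width: 91.0
gripper_force: 0.0
```

```bash
python3 chk.py
```

```text
top c1 (-1, 8) 0.39; top c3 (11, -18) 0.49; top c5 (12, -11) 0.69; top slW (0, 0) 0.99; top slN (0, 0) 1.0; top slM (0, 0) 1.0; top drv (0, 1) 0.66; top wr (5, -10) 0.75; top oil (0, 0) 1.0; scene c1 (-13, -14) 0.3; scene c3 (0, 0) 0.99; scene c5 (-6, 15) 0.75; scene slW (0, 0) 0.99; scene slN (0, 0) 1.0; scene slM (0, 0) 1.0; [472.2   4.2 178.1] 16.1167
```

move_arm(
  plan=[
    {"tx":0.5,"ty":0.4,"tz":0,"wx":0,"wy":0,"wz":0},
    {"tx":0,"ty":0,"tz":3.5,"wx":0,"wy":0,"wz":0},
    {"tx":0,"ty":0,"tz":3.5,"wx":0,"wy":0,"wz":0},
    {"tx":0,"ty":0,"tz":3.5,"wx":0,"wy":0,"wz":0},
    {"tx":0,"ty":0,"tz":2,"wx":0,"wy":0,"wz":0},
    {"tx":0,"ty":0,"tz":1,"wx":0,"wy":0,"wz":0},
    {"tx":0,"ty":0,"tz":0,"wx":0,"wy":0,"wz":0},
    {"tx":0,"ty":0,"tz":0,"wx":0,"wy":0,"wz":0},
    {"tx":0,"ty":0,"tz":0,"wx":0,"wy":0,"wz":0},
  ],
)

```text
time_s: 16.87
ee_pos: [466.9, 8.9, 43.8]
ee_rot: [180.0, 0.1, 180.0]
force: [-0.1, 0.0, -0.4]
gripper_width: 91.0
gripper_force: 0.0
```

move_arm(
  plan=[
    {"tx":0,"ty":0,"tz":0,"wx":0,"wy":0,"wz":0},
    {"tx":0,"ty":0,"tz":0,"wx":0,"wy":0,"wz":0},
    {"tx":0,"ty":0,"tz":0,"wx":0,"wy":0,"wz":0},
    {"tx":0,"ty":0,"tz":0,"wx":0,"wy":0,"wz":0},
    {"tx":0,"ty":0,"tz":0,"wx":0,"wy":0,"wz":0},
    {"tx":0,"ty":0,"tz":0,"wx":0,"wy":0,"wz":0},
    {"tx":0,"ty":0,"tz":0,"wx":0,"wy":0,"wz":0},
    {"tx":0,"ty":0,"tz":0,"wx":0,"wy":0,"wz":0},
  ],
  gripper=4.5,
  force=25,
)

```text
time_s: 17.53
ee_pos: [466.0, 9.0, 43.2]
ee_rot: [-180.0, 0.0, -180.0]
force: [-0.8, -0.9, 1.3]
gripper_width: 54.6
gripper_force: 25.0
```

```bash
python3 look.py t8 top; python3 look.py s8 scene; python3 -c "
import cv2,numpy as np
a=cv2.imread('pics/t8.png')[150:290,250:450]; b=cv2.imread('pics/s8.png')[120:300,200:400]
cv2.imwrite('pics/m8.png',np.vstack([cv2.resize(a,None,fx=2,fy=2),cv2.resize(b,None,fx=2,fy=2)])[:600] if 0 else np.hstack([cv2.resize(a,(400,280)),cv2.resize(b,(400,360))[:280]]))"
```

```text
17.5833 [466.09   8.99  43.25] [-179.99    0.03 -179.98] 48.664267472028406 318.99985205113876 208.9358092563393 
 [[   -0.01    -1.       0.       6.89]
 [    0.99    -0.01     0.11  -538.37]
 [   -0.11     0.       0.99 -1197.52]
 [    0.       0.       0.       1.  ]]
17.6333 [466.06   9.03  43.25] [-179.99    0.03 -179.98] 43.33274621681259 316.16099456385064 193.0621190846226 
 [[    0.6      0.8      0.    -296.27]
 [   -0.62     0.46     0.63   267.85]
 [    0.5     -0.38     0.78 -1469.65]
 [    0.       0.       0.       1.  ]]
```

View pics/m8.png

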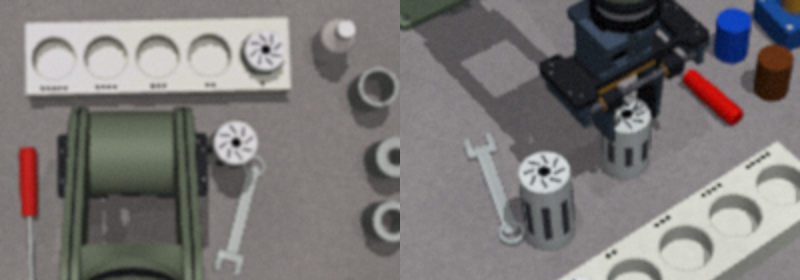

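Casting 1 is in pocket 1. Casting 5 has been knocked to about (368,221) in the top view and (271,206) in the scene view. Casting 3 is gripped and goes to pocket 3.

move_arm(
  plan=[
    {"tx":0,"ty":0,"tz":-3,"wx":0,"wy":0,"wz":0},
    {"tx":0,"ty":0,"tz":-4,"wx":0,"wy":0,"wz":0},
    {"tx":0,"ty":0,"tz":-4,"wx":0,"wy":0,"wz":0},
    {"tx":0,"ty":0,"tz":-2,"wx":0,"wy":0,"wz":0},
    {"tx":-3.18,"ty":-0.7,"tz":0,"wx":0,"wy":0,"wz":0},
    {"tx":-3.18,"ty":-0.7,"tz":0,"wx":0,"wy":0,"wz":0},
    {"tx":-3.18,"ty":-0.7,"tz":0,"wx":0,"wy":0,"wz":0},
    {"tx":-3.18,"ty":-0.7,"tz":0,"wx":0,"wy":0,"wz":0},
    {"tx":-3.18,"ty":-0.7,"tz":0,"wx":0,"wy":0,"wz":0},
    {"tx":0,"ty":0,"tz":0,"wx":0,"wy":0,"wz":0},
    {"tx":0,"ty":0,"tz":0,"wx":0,"wy":0,"wz":0},
  ],
)

```text
time_s: 18.55
ee_pos: [625.1, -25.9, 170.8]
ee_rot: [180.0, -0.2, 180.0]
force: [-0.6, 0.4, -3.3]
gripper_width: 54.6
gripper_force: 25.0
```

move_arm(
  plan=[
    {"tx":0,"ty":0,"tz":3,"wx":0,"wy":0,"wz":0},
    {"tx":0,"ty":0,"tz":3,"wx":0,"wy":0,"wz":0},
    {"tx":0,"ty":0,"tz":2,"wx":0,"wy":0,"wz":0},
    {"tx":0,"ty":0,"tz":0,"wx":0,"wy":0,"wz":0},
    {"tx":0,"ty":0,"tz":0,"wx":0,"wy":0,"wz":0},
    {"tx":0,"ty":0,"tz":0,"wx":0,"wy":0,"wz":0},
    {"tx":0,"ty":0,"tz":0,"wx":0,"wy":0,"wz":0},
  ],
)

```text
time_s: 19.13
ee_pos: [626.0, -25.7, 95.2]
ee_rot: [-180.0, 0.2, -180.0]
force: [-0.9, -0.5, -2.0]
gripper_width: 54.5
gripper_force: 25.0
```

move_arm(
  plan=[
    {"tx":0.05,"ty":-0.05,"tz":0.8,"wx":0,"wy":0,"wz":0},
    {"tx":0,"ty":0,"tz":0.8,"wx":0,"wy":0,"wz":0},
    {"tx":0,"ty":0,"tz":0.5,"wx":0,"wy":0,"wz":0},
    {"tx":0,"ty":0,"tz":0,"wx":0,"wy":0,"wz":0},
    {"tx":0,"ty":0,"tz":0,"wx":0,"wy":0,"wz":0},
  ],
)

```text
time_s: 19.55
ee_pos: [623.9, -26.3, 71.4]
ee_rot: [180.0, -0.1, -180.0]
force: [0.4, -0.4, -2.6]
gripper_width: 54.1
gripper_force: 25.0
```

move_arm(
  plan=[
    {"tx":0,"ty":0,"tz":0.7,"wx":0,"wy":0,"wz":0},
    {"tx":0,"ty":0,"tz":0.7,"wx":0,"wy":0,"wz":0},
    {"tx":0,"ty":0,"tz":0.4,"wx":0,"wy":0,"wz":0},
    {"tx":0,"ty":0,"tz":0.2,"wx":0,"wy":0,"wz":0},
    {"tx":0,"ty":0,"tz":0,"wx":0,"wy":0,"wz":0},
    {"tx":0,"ty":0,"tz":0,"wx":0,"wy":0,"wz":0},
    {"tx":0,"ty":0,"tz":0,"wx":0,"wy":0,"wz":0},
  ],
)

```text
time_s: 20.13
ee_pos: [624.6, -26.7, 53.2]
ee_rot: [-180.0, 0.1, -180.0]
force: [-2.5, -0.3, 5.2]
gripper_width: 54.9
gripper_force: 25.0
```

move_arm(
  plan=[
    {"tx":0,"ty":0,"tz":0,"wx":0,"wy":0,"wz":0},
    {"tx":0,"ty":0,"tz":0,"wx":0,"wy":0,"wz":0},
    {"tx":0,"ty":0,"tz":0,"wx":0,"wy":0,"wz":0},
    {"tx":0,"ty":0,"tz":0,"wx":0,"wy":0,"wz":0},
    {"tx":0,"ty":0,"tz":-1,"wx":0,"wy":0,"wz":0},
    {"tx":0,"ty":0,"tz":-3,"wx":0,"wy":0,"wz":0},
    {"tx":0,"ty":0,"tz":-4,"wx":0,"wy":0,"wz":0},
    {"tx":0,"ty":0,"tz":-4,"wx":0,"wy":0,"wz":0},
    {"tx":0,"ty":0,"tz":0,"wx":0,"wy":0,"wz":0},
    {"tx":0,"ty":0,"tz":0,"wx":0,"wy":0,"wz":0},
  ],
  gripper=9.1,
)

```text
time_s: 20.97
ee_pos: [626.3, -26.4, 175.9]
ee_rot: [-180.0, 0.4, -180.0]
force: [0.4, -0.4, -0.4]
gripper_width: 91.2
gripper_force: 0.0
```

```bash
python3 - <<'E'
from h import *
import cv2
np.set_printoptions(precision=1,suppress=True)
for n,(u,v),w,(a,b) in [("top",(357,232),(368,221),(357.4,232)),("scene",(277,205),(271,216),(275.6,191.6))]:
    f=grab_frame(n); img=np.ascontiguousarray(f["color"][:,:,::-1]); cv2.imwrite(f"pics/{n}9.png",img)
    old=cv2.imread(f"pics/{n}0.png"); t=old[int(b)-9:int(b)+10,int(a)-12:int(a)+13]; t0=(int(a)-12,int(b)-9)
    W=(w[0]-35,w[1]-40); m=cv2.matchTemplate(img[W[1]:W[1]+80,W[0]:W[0]+70],t,cv2.TM_CCOEFF_NORMED); _,s,_,l=cv2.minMaxLoc(m)
    d=(W[0]+l[0]-t0[0],W[1]+l[1]-t0[1]); print(n,d,round(s,2),onz(f,a+d[0],b+d[1],118), "c3 top expected px",px(f,[624.6,-26.5,102]))
print(env.state()["ee_pos"])
E
python3 chk.py
```

```text
top (24, -5) 0.47 [ 480.5 -158.   118. ] c3 top expected px [329.1 173.3]
scene (-4, 14) 0.48 [ 499.5 -123.   118. ] c3 top expected px [342.8 226.2]
[623.8 -26.2 171.8]
top c1 (0, 1) 0.54; top c3 (18, -8) 0.17; top c5 (14, -12) 0.34; top slW (0, 0) 1.0; top slN (0, 0) 1.0; top slM (0, 0) 1.0; top drv (0, 0) 0.84; top wr (5, -8) 0.73; top oil (0, 0) 1.0; scene c1 (-11, -16) 0.26; scene c3 (-9, 16) 0.36; scene c5 (-6, 15) 0.7; scene slW (0, 0) 0.99; scene slN (0, 0) 1.0; scene slM (0, 0) 1.0; [623.3 -26.2 170.5] 21.1667
```

```bash
python3 - <<'E'
from h import *
np.set_printoptions(precision=1,suppress=True)
t,s=[dict(np.load(f"pics/{n}.npz")) for n in("t8","s8")]
print(onz(t,368,221,118),onz(s,271.7,206,118),tri((t,368,221),(s,271.7,206)))
import cv2
# bright round top now, in the top picture
img=cv2.imread("pics/top9.png"); g=cv2.cvtColor(img,6)[190:260,330:410]
m=(g>165).astype(np.uint8); m=cv2.morphologyEx(m,3,np.ones((5,5)))
n,_,st,ce=cv2.connectedComponentsWithStats(m); print([(st[i],ce[i]+[330,190]) for i in range(1,n) if st[i][4]>60])
E
```

```text
[ 496.3 -124.1  118. ] [ 500.5 -123.4  118. ] [ 497.3 -123.3  114.5]
[(array([ 8,  0, 19,  5, 76], dtype=int32), array([347.4, 191.5])), (array([ 43,   0,  23,   5, 108], dtype=int32), array([383.6, 191.9])), (array([41, 23,  8, 18, 88], dtype=int32), array([374.6, 221.9])), (array([39, 52,  8, 18, 66], dtype=int32), array([371.9, 251.6]))]
```

move_arm(
  plan=[
    {"tx":2.52,"ty":-1.94,"tz":0,"wx":0,"wy":0,"wz":0},
    {"tx":2.52,"ty":-1.94,"tz":0,"wx":0,"wy":0,"wz":0},
    {"tx":2.52,"ty":-1.94,"tz":0,"wx":0,"wy":0,"wz":0},
    {"tx":2.52,"ty":-1.94,"tz":0,"wx":0,"wy":0,"wz":0},
    {"tx":2.52,"ty":-1.94,"tz":0,"wx":0,"wy":0,"wz":0},
    {"tx":0,"ty":0,"tz":0,"wx":0,"wy":0,"wz":0},
    {"tx":0,"ty":0,"tz":0,"wx":0,"wy":0,"wz":0},
    {"tx":0,"ty":0,"tz":0,"wx":0,"wy":0,"wz":0},
  ],
)

```text
time_s: 21.83
ee_pos: [498.6, -123.1, 171.4]
ee_rot: [180.0, -0.0, 180.0]
force: [0.1, -0.4, 0.6]
gripper_width: 91.2
gripper_force: 0.0
```

move_arm(
  plan=[
    {"tx":0,"ty":0,"tz":3,"wx":0,"wy":0,"wz":0},
    {"tx":0,"ty":0,"tz":3,"wx":0,"wy":0,"wz":0},
    {"tx":0,"ty":0,"tz":3,"wx":0,"wy":0,"wz":0},
    {"tx":0,"ty":0,"tz":1.3,"wx":0,"wy":0,"wz":0},
    {"tx":0,"ty":0,"tz":0,"wx":0,"wy":0,"wz":0},
    {"tx":0,"ty":0,"tz":0,"wx":0,"wy":0,"wz":0},
    {"tx":0,"ty":0,"tz":0,"wx":0,"wy":0,"wz":0},
  ],
)

```text
time_s: 22.42
ee_pos: [499.9, -123.1, 69.8]
ee_rot: [-180.0, 0.1, -179.9]
force: [-0.3, 0.3, 0.0]
gripper_width: 91.1
gripper_force: 0.0
```

move_arm(
  plan=[
    {"tx":0,"ty":0,"tz":0,"wx":0,"wy":0,"wz":0},
    {"tx":0,"ty":0,"tz":0,"wx":0,"wy":0,"wz":0},
    {"tx":0,"ty":0,"tz":0,"wx":0,"wy":0,"wz":0},
    {"tx":0,"ty":0,"tz":0,"wx":0,"wy":0,"wz":0},
    {"tx":0,"ty":0,"tz":0,"wx":0,"wy":0,"wz":0},
    {"tx":0,"ty":0,"tz":0,"wx":0,"wy":0,"wz":0},
    {"tx":0,"ty":0,"tz":0,"wx":0,"wy":0,"wz":0},
    {"tx":0,"ty":0,"tz":0,"wx":0,"wy":0,"wz":0},
  ],
  gripper=4.5,
  force=25,
)

```text
time_s: 23.08
ee_pos: [498.5, -123.4, 69.3]
ee_rot: [-180.0, 0.0, -180.0]
force: [-0.5, 0.7, 1.6]
gripper_width: 54.9
gripper_force: 25.0
```

move_arm(
  plan=[
    {"tx":0,"ty":0,"tz":-3,"wx":0,"wy":0,"wz":0},
    {"tx":0,"ty":0,"tz":-4,"wx":0,"wy":0,"wz":0},
    {"tx":0,"ty":0,"tz":-4,"wx":0,"wy":0,"wz":0},
    {"tx":0,"ty":0,"tz":-3,"wx":0,"wy":0,"wz":0},
    {"tx":-1.56,"ty":3.01,"tz":0,"wx":0,"wy":0,"wz":0},
    {"tx":-1.56,"ty":3.01,"tz":0,"wx":0,"wy":0,"wz":0},
    {"tx":-1.56,"ty":3.01,"tz":0,"wx":0,"wy":0,"wz":0},
    {"tx":-1.56,"ty":3.01,"tz":0,"wx":0,"wy":0,"wz":0},
    {"tx":-1.56,"ty":3.01,"tz":0,"wx":0,"wy":0,"wz":0},
    {"tx":-1.56,"ty":3.01,"tz":0,"wx":0,"wy":0,"wz":0},
    {"tx":-1.56,"ty":3.01,"tz":0,"wx":0,"wy":0,"wz":0},
    {"tx":-1.56,"ty":3.01,"tz":0,"wx":0,"wy":0,"wz":0},
  ],
)

```text
time_s: 24.08
ee_pos: [623.0, 119.0, 207.8]
ee_rot: [-180.0, -0.1, -180.0]
force: [0.9, -0.7, -3.2]
gripper_width: 54.7
gripper_force: 25.0
```

move_arm(
  plan=[
    {"tx":0,"ty":0,"tz":0,"wx":0,"wy":0,"wz":0},
    {"tx":0,"ty":0,"tz":0,"wx":0,"wy":0,"wz":0},
    {"tx":0,"ty":0,"tz":3,"wx":0,"wy":0,"wz":0},
    {"tx":0,"ty":0,"tz":3,"wx":0,"wy":0,"wz":0},
    {"tx":0,"ty":0,"tz":2.5,"wx":0,"wy":0,"wz":0},
    {"tx":0,"ty":0,"tz":0,"wx":0,"wy":0,"wz":0},
    {"tx":0,"ty":0,"tz":0,"wx":0,"wy":0,"wz":0},
    {"tx":0,"ty":0,"tz":0,"wx":0,"wy":0,"wz":0},
    {"tx":0,"ty":0,"tz":0,"wx":0,"wy":0,"wz":0},
  ],
)

```text
time_s: 24.83
ee_pos: [624.6, 117.3, 126.4]
ee_rot: [180.0, 0.2, 180.0]
force: [0.6, -0.1, -3.6]
gripper_width: 54.9
gripper_force: 25.0
```

move_arm(
  plan=[
    {"tx":0.05,"ty":0,"tz":1,"wx":0,"wy":0,"wz":0},
    {"tx":0,"ty":0,"tz":0.8,"wx":0,"wy":0,"wz":0},
    {"tx":0,"ty":0,"tz":0.6,"wx":0,"wy":0,"wz":0},
    {"tx":0,"ty":0,"tz":0,"wx":0,"wy":0,"wz":0},
    {"tx":0,"ty":0,"tz":0,"wx":0,"wy":0,"wz":0},
  ],
)

```text
time_s: 25.25
ee_pos: [622.5, 117.7, 99.4]
ee_rot: [180.0, -0.0, -180.0]
force: [1.6, 0.1, -4.0]
gripper_width: 54.6
gripper_force: 25.0
```

move_arm(
  plan=[
    {"tx":0,"ty":0,"tz":0.8,"wx":0,"wy":0,"wz":0},
    {"tx":0,"ty":0,"tz":0.8,"wx":0,"wy":0,"wz":0},
    {"tx":0,"ty":0,"tz":0.4,"wx":0,"wy":0,"wz":0},
    {"tx":0,"ty":0,"tz":0.2,"wx":0,"wy":0,"wz":0},
    {"tx":0,"ty":0,"tz":0,"wx":0,"wy":0,"wz":0},
    {"tx":0,"ty":0,"tz":0,"wx":0,"wy":0,"wz":0},
    {"tx":0,"ty":0,"tz":0,"wx":0,"wy":0,"wz":0},
  ],
)

```text
time_s: 25.83
ee_pos: [623.5, 117.5, 79.4]
ee_rot: [180.0, 0.1, -180.0]
force: [1.7, 0.2, 5.9]
gripper_width: 54.6
gripper_force: 25.0
```

move_arm(
  plan=[
    {"tx":0,"ty":0,"tz":0,"wx":0,"wy":0,"wz":0},
    {"tx":0,"ty":0,"tz":0,"wx":0,"wy":0,"wz":0},
    {"tx":0,"ty":0,"tz":0,"wx":0,"wy":0,"wz":0},
    {"tx":0,"ty":0,"tz":0,"wx":0,"wy":0,"wz":0},
    {"tx":0,"ty":0,"tz":-1,"wx":0,"wy":0,"wz":0},
    {"tx":0,"ty":0,"tz":-3,"wx":0,"wy":0,"wz":0},
    {"tx":0,"ty":0,"tz":-4,"wx":0,"wy":0,"wz":0},
    {"tx":0,"ty":0,"tz":-4,"wx":0,"wy":0,"wz":0},
    {"tx":3,"ty":-2,"tz":0,"wx":0,"wy":0,"wz":0},
    {"tx":3,"ty":-2,"tz":0,"wx":0,"wy":0,"wz":0},
    {"tx":3,"ty":-2,"tz":0,"wx":0,"wy":0,"wz":0},
    {"tx":3,"ty":-2,"tz":0,"wx":0,"wy":0,"wz":0},
  ],
  gripper=9.1,
)

```text
time_s: 26.83
ee_pos: [501.3, 36.8, 198.8]
ee_rot: [-180.0, 0.1, -180.0]
force: [0.3, -0.1, 0.3]
gripper_width: 91.2
gripper_force: 0.0
```

```bash
python3 chk.py; python3 -c "
import cv2,numpy as np
a=cv2.imread('pics/top_now.png'); b=cv2.imread('pics/scene_now.png')
r=lambda i,x,y,w,h,s:cv2.resize(i[y:y+h,x:x+w],(w*s,h*s),interpolation=cv2.INTER_CUBIC)
u=np.hstack([r(a,178,232,40,50,8),r(b,375,90,45,50,8)]); l=np.hstack([r(a,260,150,140,50,3)[:150],np.zeros((150,260,3),np.uint8)])
d=r(b,245,190,200,110,3)[:200]; print(u.shape)
cv2.imwrite('pics/m9.png',np.vstack([u,np.hstack([r(a,260,155,140,50,2),r(b,250,180,200,50,2)])]))"
```

```text
top c1 (5, 7) 0.58; top c3 (-1, 8) 0.42; top c5 (-7, 12) 0.44; top slW (0, 0) 1.0; top slN (0, 0) 1.0; top slM (0, 0) 1.0; top drv (5, 18) 0.41; top wr (4, -9) 0.75; top oil (0, 0) 1.0; scene c1 (-17, -6) 0.52; scene c3 (15, -18) 0.41; scene c5 (-1, 14) 0.45; scene slW (0, 0) 0.99; scene slN (0, 0) 1.0; scene slM (0, 0) 0.99; [498.   35.4 198.9] 26.9333
(400, 680, 3)
```

View pics/m9.png

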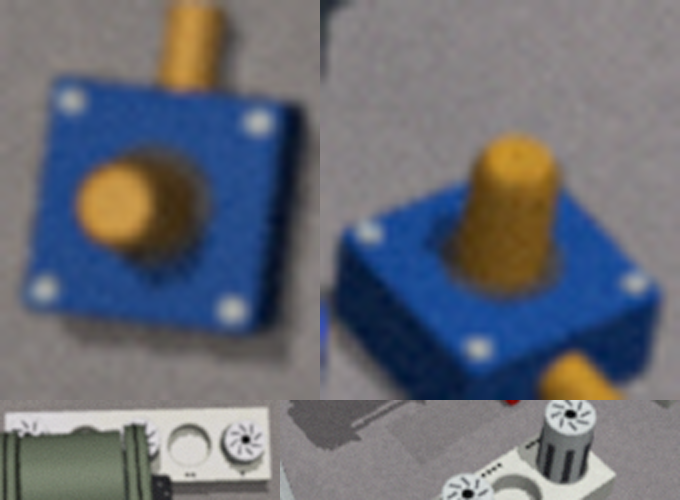

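The spigot tip is at (117,204) in the top crop and (198,156) in the scene crop. The three castings stand upright in pockets 1, 3 and 5.

```bash
python3 - <<'E'
from h import *
np.set_printoptions(precision=1,suppress=True)
t,s=[dict(np.load(f"pics/{n}.npz")) for n in("t8","s8")]
q=lambda u,v,x,y,k:((u+.5)/k-.5+x,(v+.5)/k-.5+y)
print(onz(t,*q(117,204,178,232,8),85),onz(s,*q(198,156,375,90,8),85))
print(onz(t,*q(151.3,205.3,178,232,8),41))
print("slM",onz(t,*q(704,277,165,150,2.5),70),onz(s,*q(42,365,150,90,2.5),70),"cA",onz(t,*q(287,214,165,150,2.5),66),onz(s,*q(488,189,150,90,2.5),66))
f=dict(np.load("pics/w2.npz")); print(onz(f,327,157,100))
E
```

```text
[409.5 334.   85. ] [410.7 335.7  85. ]
[409.  334.8  41. ]
slM [ 393.  -334.5   70. ] [ 399.5 -332.9   70. ] cA [464.7 107.4  66. ] [467.5 107.6  66. ]
[407.9 335.7 100. ]
```

move_arm(
  plan=[
    {"tx":0.94,"ty":-3.36,"tz":0,"wx":0,"wy":0,"wz":0},
    {"tx":0.94,"ty":-3.36,"tz":0,"wx":0,"wy":0,"wz":0},
    {"tx":0.94,"ty":-3.36,"tz":0,"wx":0,"wy":0,"wz":0},
    {"tx":0.94,"ty":-3.36,"tz":0,"wx":0,"wy":0,"wz":0},
    {"tx":0.95,"ty":-3.36,"tz":0,"wx":0,"wy":0,"wz":0},
    {"tx":0.95,"ty":-3.36,"tz":0,"wx":0,"wy":0,"wz":0},
    {"tx":0.95,"ty":-3.36,"tz":0,"wx":0,"wy":0,"wz":0},
    {"tx":0.95,"ty":-3.36,"tz":0,"wx":0,"wy":0,"wz":0},
    {"tx":0.95,"ty":-3.36,"tz":0,"wx":0,"wy":0,"wz":0},
    {"tx":0.95,"ty":-3.36,"tz":0,"wx":0,"wy":0,"wz":0},
    {"tx":0.95,"ty":-3.36,"tz":0,"wx":0,"wy":0,"wz":0},
    {"tx":0,"ty":0,"tz":0,"wx":0,"wy":0,"wz":0},
  ],
)

```text
time_s: 27.93
ee_pos: [398.0, -337.9, 198.4]
ee_rot: [-179.8, 0.0, 179.7]
force: [-0.2, 0.5, -0.4]
gripper_width: 91.3
gripper_force: 0.0
```

move_arm(
  plan=[
    {"tx":0,"ty":0,"tz":3,"wx":0,"wy":0,"wz":0},
    {"tx":0,"ty":0,"tz":3,"wx":0,"wy":0,"wz":0},
    {"tx":0,"ty":0,"tz":3,"wx":0,"wy":0,"wz":0},
    {"tx":0,"ty":0,"tz":0,"wx":0,"wy":0,"wz":0},
    {"tx":0,"ty":0,"tz":0,"wx":0,"wy":0,"wz":0},
    {"tx":0,"ty":0,"tz":0,"wx":0,"wy":0,"wz":0},
  ],
)

```text
time_s: 28.43
ee_pos: [400.1, -332.8, 109.7]
ee_rot: [-179.9, 0.1, -180.0]
force: [0.1, 0.4, 0.5]
gripper_width: 90.9
gripper_force: 0.0
```

```bash
python3 chk.py
```

```text
top c1 (0, 1) 0.54; top c3 (9, 18) 0.21; top c5 (-18, 15) 0.25; top slW (0, 0) 1.0; top slN (0, 0) 0.98; top slM (-1, -1) 0.39; top drv (0, 0) 0.86; top wr (5, -13) 0.75; top oil (0, 0) 1.0; scene c1 (-13, -13) 0.33; scene c3 (1, 13) 0.27; scene c5 (-5, 9) 0.5; scene slW (0, 0) 0.99; scene slN (0, 0) 1.0; scene slM (0, 0) 0.95; [ 400.2 -333.1  110.2] 28.5333
```

move_arm(
  plan=[
    {"tx":0.57,"ty":-0.05,"tz":0,"wx":0,"wy":0,"wz":0},
    {"tx":0,"ty":0,"tz":3,"wx":0,"wy":0,"wz":0},
    {"tx":0,"ty":0,"tz":3,"wx":0,"wy":0,"wz":0},
    {"tx":0,"ty":0,"tz":2.5,"wx":0,"wy":0,"wz":0},
    {"tx":0,"ty":0,"tz":0.8,"wx":0,"wy":0,"wz":0},
    {"tx":0,"ty":0,"tz":0,"wx":0,"wy":0,"wz":0},
    {"tx":0,"ty":0,"tz":0,"wx":0,"wy":0,"wz":0},
    {"tx":0,"ty":0,"tz":0,"wx":0,"wy":0,"wz":0},
  ],
)

```text
time_s: 29.2
ee_pos: [394.1, -333.8, 16.8]
ee_rot: [-179.9, 0.2, -180.0]
force: [-0.4, -0.4, -0.3]
gripper_width: 91.2
gripper_force: 0.0
```

move_arm(
  plan=[
    {"tx":0,"ty":0,"tz":0,"wx":0,"wy":0,"wz":0},
    {"tx":0,"ty":0,"tz":0,"wx":0,"wy":0,"wz":0},
    {"tx":0,"ty":0,"tz":0,"wx":0,"wy":0,"wz":0},
    {"tx":0,"ty":0,"tz":0,"wx":0,"wy":0,"wz":0},
    {"tx":0,"ty":0,"tz":0,"wx":0,"wy":0,"wz":0},
    {"tx":0,"ty":0,"tz":0,"wx":0,"wy":0,"wz":0},
    {"tx":0,"ty":0,"tz":0,"wx":0,"wy":0,"wz":0},
    {"tx":0,"ty":0,"tz":0,"wx":0,"wy":0,"wz":0},
  ],
  gripper=4.3,
  force=20,
)

```text
time_s: 29.87
ee_pos: [393.1, -332.9, 15.2]
ee_rot: [-180.0, 0.0, -180.0]
force: [0.3, -0.6, 1.5]
gripper_width: 53.4
gripper_force: 20.0
```

move_arm(
  plan=[
    {"tx":0,"ty":0,"tz":-2,"wx":0,"wy":0,"wz":0},
    {"tx":0,"ty":0,"tz":-4,"wx":0,"wy":0,"wz":0},
    {"tx":0,"ty":0,"tz":-4,"wx":0,"wy":0,"wz":0},
    {"tx":0,"ty":0,"tz":-3,"wx":0,"wy":0,"wz":0},
    {"tx":-0.1,"ty":2,"tz":0,"wx":0,"wy":0,"wz":0},
    {"tx":-0.1,"ty":3.5,"tz":0,"wx":0,"wy":0,"wz":0},
    {"tx":-0.1,"ty":3.5,"tz":0,"wx":0,"wy":0,"wz":0},
    {"tx":-0.1,"ty":3.5,"tz":0,"wx":0,"wy":0,"wz":0},
    {"tx":-0.1,"ty":3.5,"tz":0,"wx":0,"wy":0,"wz":0},
    {"tx":-0.1,"ty":3.5,"tz":0,"wx":0,"wy":0,"wz":0},
    {"tx":-0.1,"ty":3.5,"tz":0,"wx":0,"wy":0,"wz":0},
    {"tx":-0.1,"ty":3.5,"tz":0,"wx":0,"wy":0,"wz":0},
  ],
)

```text
time_s: 30.87
ee_pos: [400.0, -65.9, 144.7]
ee_rot: [180.0, -0.0, 180.0]
force: [1.4, -0.1, -1.0]
gripper_width: 53.2
gripper_force: 20.0
```

move_arm(
  plan=[
    {"tx":-0.1,"ty":3.5,"tz":0,"wx":0,"wy":0,"wz":0},
    {"tx":-0.1,"ty":3.5,"tz":0,"wx":0,"wy":0,"wz":0},
    {"tx":-0.1,"ty":3.5,"tz":0,"wx":0,"wy":0,"wz":0},
    {"tx":-0.1,"ty":3.5,"tz":0,"wx":0,"wy":0,"wz":0},
    {"tx":-0.1,"ty":3.5,"tz":0,"wx":0,"wy":0,"wz":0},
    {"tx":-0.1,"ty":3.5,"tz":0,"wx":0,"wy":0,"wz":0},
    {"tx":-0.1,"ty":3.5,"tz":0,"wx":0,"wy":0,"wz":0},
    {"tx":-0.1,"ty":3.5,"tz":0,"wx":0,"wy":0,"wz":0},
    {"tx":-0.1,"ty":3.5,"tz":0,"wx":0,"wy":0,"wz":0},
    {"tx":0,"ty":3.5,"tz":0,"wx":0,"wy":0,"wz":0},
    {"tx":0,"ty":3.5,"tz":0,"wx":0,"wy":0,"wz":0},
    {"tx":0,"ty":1.8,"tz":0,"wx":0,"wy":0,"wz":0},
  ],
)

```text
time_s: 31.87
ee_pos: [409.2, 338.9, 144.4]
ee_rot: [179.9, -0.0, -179.9]
force: [0.2, 0.4, -1.5]
gripper_width: 53.4
gripper_force: 20.0
```

move_arm(
  plan=[
    {"tx":0,"ty":0,"tz":0,"wx":0,"wy":0,"wz":0},
    {"tx":0,"ty":0,"tz":0,"wx":0,"wy":0,"wz":0},
    {"tx":0,"ty":0,"tz":0,"wx":0,"wy":0,"wz":0},
    {"tx":0,"ty":0,"tz":0,"wx":0,"wy":0,"wz":0},
  ],
)

```text
time_s: 32.2
ee_pos: [409.5, 333.9, 144.8]
ee_rot: [-179.9, -0.0, 179.9]
force: [0.2, -0.6, -1.5]
gripper_width: 53.1
gripper_force: 20.0
```

```bash
python3 look.py w7; python3 -c "
import cv2
a=cv2.imread('pics/w7.png')[150:270,240:400]; cv2.imwrite('pics/m10.png',cv2.resize(a,None,fx=5,fy=5,interpolation=cv2.INTER_CUBIC))"
```

```text
32.25 [409.68 333.97 145.04] [-179.97   -0.02  179.93] 70.67432134460356 320.20416065694917 196.36234769846163 
 [[   0.      1.     -0.   -335.57]
 [  -0.96   -0.     -0.27  415.41]
 [  -0.27    0.      0.96 -247.87]
 [   0.      0.      0.      1.  ]]
```

View pics/m10.png

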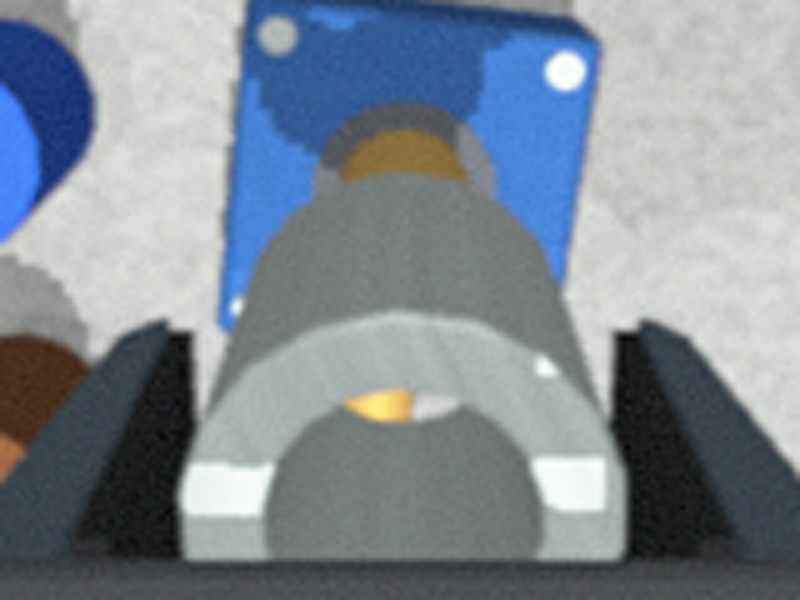

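The bore/outside ratio is about 0.62, so the middle sleeve is in hand. The sleeve's top front edge is at (403,312) in the crop, and the spigot's front foot at (404,128) and screws at (278,35), (566,71).

```bash
python3 - <<'E'
from h import *
np.set_printoptions(precision=1,suppress=True)
f=dict(np.load("pics/w7.npz")); g=lambda u,v,z:onz(f,(u+.5)/5-.5+240,(v+.5)/5-.5+150,z)
print("sleeve centre",g(403.5,312,200)+[27,0,0],"low edge",g(403,172,130)+[27,0,0],"spigot",g(404,128,40)+[15,0,0],"screws",g(278,35,41),g(566,71,41))
print(env.state()["ee_pos"])
E
```

```text
sleeve centre [411.4 335.8 200. ] low edge [411.6 335.6 130. ] spigot [410.7 335.7  40. ] screws [374.7 308.1  41. ] [382.6 371.5  41. ]
[409.7 334.  145. ]
```

move_arm(
  plan=[
    {"tx":0.05,"ty":0,"tz":2,"wx":0,"wy":0,"wz":0},
    {"tx":0,"ty":0,"tz":1.5,"wx":0,"wy":0,"wz":0},
    {"tx":0,"ty":0,"tz":0.8,"wx":0,"wy":0,"wz":0},
    {"tx":0,"ty":0,"tz":0.8,"wx":0,"wy":0,"wz":0},
    {"tx":0,"ty":0,"tz":0.5,"wx":0,"wy":0,"wz":0},
    {"tx":0,"ty":0,"tz":0,"wx":0,"wy":0,"wz":0},
    {"tx":0,"ty":0,"tz":0,"wx":0,"wy":0,"wz":0},
    {"tx":0,"ty":0,"tz":0,"wx":0,"wy":0,"wz":0},
  ],
)

```text
time_s: 32.92
ee_pos: [409.7, 335.5, 89.7]
ee_rot: [180.0, 0.1, -180.0]
force: [-0.9, -0.6, -2.2]
gripper_width: 53.4
gripper_force: 20.0
```

move_arm(
  plan=[
    {"tx":0,"ty":0,"tz":0.8,"wx":0,"wy":0,"wz":0},
    {"tx":0,"ty":0,"tz":0.8,"wx":0,"wy":0,"wz":0},
    {"tx":0,"ty":0,"tz":0.8,"wx":0,"wy":0,"wz":0},
    {"tx":0,"ty":0,"tz":0.4,"wx":0,"wy":0,"wz":0},
    {"tx":0,"ty":0,"tz":0,"wx":0,"wy":0,"wz":0},
    {"tx":0,"ty":0,"tz":0,"wx":0,"wy":0,"wz":0},
    {"tx":0,"ty":0,"tz":0,"wx":0,"wy":0,"wz":0},
  ],
)

```text
time_s: 33.5
ee_pos: [409.4, 335.4, 61.1]
ee_rot: [180.0, 0.0, -180.0]
force: [-0.2, -0.7, -1.6]
gripper_width: 53.2
gripper_force: 20.0
```

move_arm(
  plan=[
    {"tx":0,"ty":0,"tz":0.4,"wx":0,"wy":0,"wz":0},
    {"tx":0,"ty":0,"tz":0.2,"wx":0,"wy":0,"wz":0},
    {"tx":0,"ty":0,"tz":0,"wx":0,"wy":0,"wz":0},
    {"tx":0,"ty":0,"tz":0,"wx":0,"wy":0,"wz":0},
    {"tx":0,"ty":0,"tz":0,"wx":0,"wy":0,"wz":0},
  ],
)

```text
time_s: 33.92
ee_pos: [409.3, 335.4, 55.2]
ee_rot: [180.0, 0.0, -180.0]
force: [-0.6, -1.1, 0.7]
gripper_width: 53.6
gripper_force: 20.0
```

move_arm(
  plan=[
    {"tx":0,"ty":0,"tz":0.15,"wx":0,"wy":0,"wz":0},
    {"tx":0,"ty":0,"tz":0,"wx":0,"wy":0,"wz":0},
    {"tx":0,"ty":0,"tz":0,"wx":0,"wy":0,"wz":0},
  ],
)

```text
time_s: 34.17
ee_pos: [409.4, 335.5, 55.1]
ee_rot: [180.0, 0.0, -180.0]
force: [-2.8, -2.7, 10.2]
gripper_width: 53.3
gripper_force: 20.0
```

move_arm(
  plan=[
    {"tx":0,"ty":0,"tz":0,"wx":0,"wy":0,"wz":0},
    {"tx":0,"ty":0,"tz":0,"wx":0,"wy":0,"wz":0},
    {"tx":0,"ty":0,"tz":0,"wx":0,"wy":0,"wz":0},
    {"tx":0,"ty":0,"tz":0,"wx":0,"wy":0,"wz":0},
    {"tx":0,"ty":0,"tz":-1,"wx":0,"wy":0,"wz":0},
    {"tx":0,"ty":0,"tz":-3,"wx":0,"wy":0,"wz":0},
    {"tx":0,"ty":0,"tz":-3,"wx":0,"wy":0,"wz":0},
    {"tx":0,"ty":0,"tz":-3,"wx":0,"wy":0,"wz":0},
    {"tx":0,"ty":0,"tz":0,"wx":0,"wy":0,"wz":0},
    {"tx":0,"ty":0,"tz":0,"wx":0,"wy":0,"wz":0},
  ],
  gripper=9.1,
)

```text
time_s: 35.0
ee_pos: [410.4, 336.2, 156.0]
ee_rot: [179.8, 0.2, -180.0]
force: [-1.1, 0.1, -0.9]
gripper_width: 90.9
gripper_force: 0.0
```

move_arm(
  plan=[
    {"tx":-2.8,"ty":-1,"tz":0,"wx":0,"wy":0,"wz":0},
    {"tx":-2.8,"ty":-1,"tz":0,"wx":0,"wy":0,"wz":0},
    {"tx":-2.8,"ty":-1,"tz":0,"wx":0,"wy":0,"wz":0},
    {"tx":0,"ty":0,"tz":0,"wx":0,"wy":0,"wz":0},
    {"tx":0,"ty":0,"tz":0,"wx":0,"wy":0,"wz":0},
    {"tx":0,"ty":0,"tz":0,"wx":0,"wy":0,"wz":0},
    {"tx":0,"ty":0,"tz":0,"wx":0,"wy":0,"wz":0},
    {"tx":0,"ty":0,"tz":0,"wx":0,"wy":0,"wz":0},
    {"tx":0,"ty":0,"tz":0,"wx":0,"wy":0,"wz":0},
    {"tx":0,"ty":0,"tz":0,"wx":0,"wy":0,"wz":0},
    {"tx":0,"ty":0,"tz":0,"wx":0,"wy":0,"wz":0},
    {"tx":0,"ty":0,"tz":0,"wx":0,"wy":0,"wz":0},
  ],
  gripper=0,
)

```text
time_s: 36.0
ee_pos: [493.1, 305.5, 153.7]
ee_rot: [180.0, 0.0, -180.0]
force: [-0.3, -0.1, -0.0]
gripper_width: 13.8
gripper_force: 0.0
```

```bash
python3 - <<'E'
import cv2
from h import *
np.set_printoptions(precision=1,suppress=True)
# black knob in the scene picture, start and now; sleeve top where it ought to be
f=grab_frame("scene"); now=f["color"][:,:,::-1]; cv2.imwrite("pics/scene10.png",now)
for im in (cv2.imread("pics/scene0.png"),now):
    g=im[125:155,420:445].max(2)<45; v,u=np.nonzero(g); print("knob px",u.mean()+420,v.mean()+125,g.sum())
for p in ([543.5,316,96.6],[410.5,335.5,110]): print(px(f,p))
g=now[85:150,375:425]; gray=(np.ptp(g.astype(int),axis=2)<25)&(g.max(2)>110); v,u=np.nonzero(gray[:45]); print("grey",[(r+85,int(np.sum(gray[r])),np.nonzero(gray[r])[0][[0,-1]]+375 if gray[r].any() else 0) for r in range(0,50,4)])
print(env.state()["ee_pos"],env.state()["gripper_width"])
E
```

```text
knob px 431.09859154929575 137.90140845070422 71
knob px 431.1666666666667 137.90277777777777 72
[430.7 137.8]
[400.5 101.7]
grey [(85, 22, array([375, 396])), (89, 27, array([375, 401])), (93, 33, array([375, 407])), (97, 36, array([375, 410])), (101, 28, array([375, 424])), (105, 31, array([375, 424])), (109, 30, array([375, 424])), (113, 28, array([375, 424])), (117, 21, array([375, 424])), (121, 13, array([375, 424])), (125, 9, array([414, 424])), (129, 7, array([418, 424])), (133, 9, array([394, 424]))]
[493.1 305.5 153.7] 9.853917890635588
```

move_arm(
  plan=[
    {"tx":0,"ty":0,"tz":3,"wx":0,"wy":0,"wz":0},
    {"tx":0,"ty":0,"tz":3,"wx":0,"wy":0,"wz":0},
    {"tx":0,"ty":0,"tz":3,"wx":0,"wy":0,"wz":0},
    {"tx":0,"ty":0,"tz":1.2,"wx":0,"wy":0,"wz":0},
    {"tx":0,"ty":0,"tz":0,"wx":0,"wy":0,"wz":0},
    {"tx":0,"ty":0,"tz":0,"wx":0,"wy":0,"wz":0},
  ],
)

```text
time_s: 36.55
ee_pos: [493.2, 305.3, 51.3]
ee_rot: [-180.0, -0.0, -180.0]
force: [-0.1, 0.5, 0.9]
gripper_width: 0.6
gripper_force: 0.0
```

move_arm(
  plan=[
    {"tx":-1,"ty":0.21,"tz":0,"wx":0,"wy":0,"wz":0},
    {"tx":-1,"ty":0.21,"tz":0,"wx":0,"wy":0,"wz":0},
    {"tx":-1,"ty":0.21,"tz":0,"wx":0,"wy":0,"wz":0},
    {"tx":-1,"ty":0.21,"tz":0,"wx":0,"wy":0,"wz":0},
    {"tx":-1,"ty":0.21,"tz":0,"wx":0,"wy":0,"wz":0},
    {"tx":-1,"ty":0.21,"tz":0,"wx":0,"wy":0,"wz":0},
    {"tx":-1,"ty":0.21,"tz":0,"wx":0,"wy":0,"wz":0},
    {"tx":-1,"ty":0.21,"tz":0,"wx":0,"wy":0,"wz":0},
  ],
)

```text
time_s: 37.22
ee_pos: [574.5, 322.3, 51.4]
ee_rot: [-180.0, 0.0, -180.0]
force: [-0.7, 0.2, -0.8]
gripper_width: 0.3
gripper_force: 0.5
```

```bash
cat >knob.py <<'E'
import cv2
from h import *
np.set_printoptions(precision=1,suppress=True)
f=grab_frame("scene"); im=f["color"][:,:,::-1]; cv2.imwrite("pics/scene11.png",im)
g=(im[105:185,405:475].max(2)<40).astype(np.uint8); n,_,st,ce=cv2.connectedComponentsWithStats(g)
print([(st[i].tolist(),ce[i]+[405,105]) for i in range(1,n) if st[i][4]>20])
b=np.array([583.4,324.5,22]);d=np.array([.978,.208,0])
for q in (0,.5,.85,1): print(q,px(f,b+85*(np.sin(q-.5)*d+[0,0,np.cos(q-.5)])))
E
python3 knob.py
```

```text
[([8, 0, 62, 48, 1145], array([441.1, 126.2])), ([45, 4, 10, 6, 22], array([454. , 111.7]))]
0 [430.8 137.8]
0.5 [445.8 142.7]
0.85 [455.8 149.9]
1 [459.5 153.7]
```

move_arm(
  plan=[
    {"tx":-0.8,"ty":0.17,"tz":0,"wx":0,"wy":0,"wz":0},
    {"tx":-0.8,"ty":0.17,"tz":0,"wx":0,"wy":0,"wz":0},
    {"tx":-0.6,"ty":0.12,"tz":0,"wx":0,"wy":0,"wz":0},
    {"tx":0,"ty":0,"tz":0,"wx":0,"wy":0,"wz":0},
    {"tx":0,"ty":0,"tz":0,"wx":0,"wy":0,"wz":0},
  ],
)

```text
time_s: 37.68
ee_pos: [593.0, 326.5, 51.1]
ee_rot: [-179.9, -0.3, 180.0]
force: [-5.7, -0.7, 1.7]
gripper_width: 0.6
gripper_force: 2.9
```

move_arm(
  plan=[
    {"tx":-0.4,"ty":0.08,"tz":0,"wx":0,"wy":0,"wz":0},
    {"tx":-0.3,"ty":0.06,"tz":0,"wx":0,"wy":0,"wz":0},
    {"tx":0,"ty":0,"tz":0,"wx":0,"wy":0,"wz":0},
    {"tx":0,"ty":0,"tz":0,"wx":0,"wy":0,"wz":0},
  ],
)

```text
time_s: 38.02
ee_pos: [593.1, 326.4, 51.0]
ee_rot: [-179.7, -1.1, 180.0]
force: [-20.6, -3.1, 9.6]
gripper_width: 0.7
gripper_force: 10.1
```

The force rises without motion, so the lever is at its stop. I'll back off, rise and check it.

move_arm(
  plan=[
    {"tx":1,"ty":-0.2,"tz":0,"wx":0,"wy":0,"wz":0},
    {"tx":2,"ty":-0.4,"tz":0,"wx":0,"wy":0,"wz":0},
    {"tx":3,"ty":-0.6,"tz":0,"wx":0,"wy":0,"wz":0},
    {"tx":0,"ty":0,"tz":-4,"wx":0,"wy":0,"wz":0},
    {"tx":0,"ty":0,"tz":-4,"wx":0,"wy":0,"wz":0},
    {"tx":0,"ty":0,"tz":-4,"wx":0,"wy":0,"wz":0},
    {"tx":0,"ty":-4,"tz":0,"wx":0,"wy":0,"wz":0},
    {"tx":0,"ty":-4,"tz":0,"wx":0,"wy":0,"wz":0},
    {"tx":0,"ty":0,"tz":0,"wx":0,"wy":0,"wz":0},
    {"tx":0,"ty":0,"tz":0,"wx":0,"wy":0,"wz":0},
    {"tx":0,"ty":0,"tz":0,"wx":0,"wy":0,"wz":0},
    {"tx":0,"ty":0,"tz":0,"wx":0,"wy":0,"wz":0},
  ],
)

```text
time_s: 39.02
ee_pos: [542.6, 237.1, 171.4]
ee_rot: [180.0, 0.0, -180.0]
force: [-0.0, -0.1, -0.2]
gripper_width: 0.3
gripper_force: 0.0
```

```bash
python3 knob.py; python3 chk.py; python3 - <<'E'
import cv2
from h import *
np.set_printoptions(precision=1,suppress=True)
# expected picture places and mean colours of what ought to stand there
S=grab_frame("scene");T=grab_frame("top")
for n,p in {"cap":[340,59.7,60],"c1":[625,-170.5,76],"c3":[624.3,-26.6,102],"c5":[623.4,117.4,128],"sleeve":[410.5,335.5,110]}.items():
    o=[]
    for nm,f in(("scene",S),("top",T)):
        u,v=px(f,p).round().astype(int); o.append((nm,u,v,f["color"][v-2:v+3,u-2:u+3].mean((0,1)).round()))
    print(n,o)
im=T["color"][:,:,::-1].copy(); g=cv2.cvtColor(im,6)[232:282,170:220]; print(env.state()["ee_pos"])
E
```

```text
[([3, 0, 18, 16, 170], array([416.3, 111.1])), ([50, 45, 10, 9, 74], array([459.5, 154.1]))]
0 [430.8 137.8]
0.5 [445.8 142.7]
0.85 [455.8 149.9]
1 [459.5 153.7]
top c1 (7, 12) 0.48; top c3 (8, 18) 0.19; top c5 (-18, 14) 0.22; top slW (0, 0) 1.0; top slN (0, 0) 1.0; top slM (4, -17) 0.25; top drv (0, -1) 0.79; top wr (5, -13) 0.75; top oil (0, 0) 1.0; scene c1 (-18, 18) 0.16; scene c3 (9, 15) 0.25; scene c5 (-5, 10) 0.47; scene slW (0, 0) 0.99; scene slN (0, 0) 0.99; scene slM (0, 0) 0.33; [542.3 237.2 171.2] 39.1667
cap [('scene', np.int64(298), np.int64(145), array([14., 15., 16.])), ('top', np.int64(298), np.int64(282), array([25., 24., 25.]))]
c1 [('scene', np.int64(288), np.int64(268), array([51., 53., 53.])), ('top', np.int64(382), np.int64(174), array([102., 101., 102.]))]
c3 [('scene', np.int64(343), np.int64(226), array([59., 61., 61.])), ('top', np.int64(329), np.int64(173), array([101.,  99., 101.]))]
c5 [('scene', np.int64(394), np.int64(187), array([75., 78., 78.])), ('top', np.int64(273), np.int64(172), array([106., 104., 106.]))]
sleeve [('scene', np.int64(400), np.int64(102), array([21., 24., 30.])), ('top', np.int64(189), np.int64(257), array([106., 116.,  97.]))]
[542.2 236.9 171.2]
```

The knob is at (459.5,154.1), which matches joint 1.0. The castings, cap and sleeve are where they should be, and the arm is clear.

```bash
python3 -c "
from workcell import env
print(env.job_done())"
```

```text
the job is handed in; nothing more can be done
None
```

I handed the job in at about 39 s, with no verdict returned: castings 1, 3 and 5 are in their pockets (2 and 4 were absent), the cap stands open side down on the bench, the middle sleeve is home on the spigot and the lever is fully over; casting 5 was knocked during the run and the wrench's ring end has shifted roughly 20 mm from its start, inside the 50 mm limit.

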